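# Clamp a sample blank in the swing-clamp fixture

### The job

Press the marked (yellow) end of the brass blank in the blue tip-up rest so that its other end tips up, take it out by the raised end and lay it flat and centred on the steel anvil of the grey fixture, along the anvil. Then swing the red strap round to its stop so that its foot is over the blank, and screw the black knob clockwise, regripping as often as needed, down to its stop so that the foot clamps the blank. Do not disturb the other things on the bench, and let go of everything at the end.

Things in the scene. Friction and masses are not known exactly. Their poses are not given: they have to be found in the camera images.
- plate_c (a point): Centre of the loose brass-coloured blank, a flat plate 140 x 56 x 6 mm, about 0.2 kg. x along its length, y across its width, z through its thickness. It starts lying in the pocket of the blue rest, its top 2 mm above the pocket's rim, 3 mm of gap to each side wall: too little for fingers, so it must be tipped first. When tipped, its raised end stands clear of the rim and can be gripped across the 56 mm width.
- rest: Fixed blue tip-up rest, 190 mm (x) x 90 mm (y), walls 44 mm tall round a pocket 156 x 62 mm; origin at the centre of its underside. The blank lies along its x. The -x end is the one to press and has a yellow stripe on the rim; the +x end of the blank rises.
- press_spot (a point): Point on the blank's top surface, 48 mm from the rest's centre towards the marked (-x) end, 46 mm above the bench, while the blank lies level: where to press down (about 3 to 5 N tips it; stop below 15 N). Fixed to the rest; it does not tip along. Axes as for the rest.
- rocker (a joint): Rocking floor of the rest, which carries the blank: 0 rad level (start), 0.45 rad fully tipped (stop). It turns about an axis along the rest's y, 37 mm above the bench at the rest's centre, 3 mm below the blank's underside; 40 mm wide, so 8 mm of blank overhangs at each side. Stiff: it stays where it is left.
- anvil_top (a point): Centre of the top face of the fixed fixture's steel anvil, 40 mm above the bench: a bar 110 mm (x) x 36 mm (y), on a grey base 170 x 180 mm, 12 mm thick, whose centre lies 40 mm towards -y. The blank goes here, its length along this x (either way round), overhanging the anvil by 15 mm at each end and 10 mm at each side. Axes are the fixture's; z up.
- knob_grip (a point): Point on the clamp screw's axis, 25 mm above the underside of the round black knob (52 mm diameter, 40 mm tall, so 15 mm below its top): where to grip it. The axis is vertical, 90 mm from the anvil's centre towards the fixture's -y. The point sinks with the screw, from 119 mm above the bench (knob at 0) to about 108 mm (fully down). Its axes are the fixture's and do not turn with the knob. The strap passes 3 mm below the knob.
- knob (a joint): Angle of the knob, rad, growing as it turns clockwise seen from above (screwing down); 0 fully up, 7.0 fully down (a stop). Starts between 0 and 0.9. 10 mm of descent a turn; it stays where it is left; friction about 0.12 N m.
- pin_c (a point): Centre of the clear height of the upright steel pin on top of the red strap, the handle to swing it with: 12 mm diameter, standing 36 mm above the strap's top (18 mm each way from this point), 110 mm from the screw axis. Its axes turn with the strap: y points from the screw axis to the pin, z up. Strap: 24 mm wide, 14 mm thick, from 15 mm behind the screw axis to 122 mm in front.
- strap (a joint): Swing of the strap about the screw axis, rad: 0 is over the anvil's centre (a stop), pointing along the fixture's +y; grows anticlockwise seen from above, at 1.57 it points along the fixture's -x. Starts between 1.25 and 1.8. Stiff: stays where it is left.
- foot: Sprung rubber foot under the strap, 18 mm across, 90 mm from the screw axis; origin at its lower tip. It clears the laid blank by 5 to 7 mm (knob still up) before screwing and presses it with roughly 7 to 13 N when the knob is fully down.
- oil_bottle: Bystander, loose: white plastic bottle with a red cap, standing, 56 mm across, 180 mm tall; origin at the centre of its underside.
- screwdriver: Bystander, loose: orange-handled screwdriver, 180 mm long, lying flat; origin under its middle, x along it.
- jar: Bystander, loose: amber glass jar with a steel lid, standing, 64 mm across, 75 mm tall; origin at the centre of its underside.
- tape_roll: Bystander, loose: yellow roll, lying flat, 96 mm across, 30 mm tall; origin at the centre of its underside.
- wrench: Bystander, loose: steel wrench, 190 mm long, lying flat; origin under its middle, x along it.
- carton: Bystander, loose: small cardboard box 85 x 60 x 55 mm tall; origin at the centre of its underside.
- cup: Bystander, loose: white plastic cup, 72 mm across the rim, 90 mm tall; origin at the centre of its underside.
- plate: The same blank, with its origin at the centre of its underside.
Things that resemble listed ones, but are neither listed nor needed, are in the scene too. Leave any orange look-alike of the rest alone. Leave any orange look-alike of the plate alone.

How it is judged:
By the outcome, as a careful person would: the job done as asked, in the order asked, and still so for the second after the job is handed in, with the robot touching nothing.
It also fails if it takes over 72 s, if anything falls off the work surface, if the arm or the gripper's body presses on something with over 40 N, if the wrist force passes 120 N, or if a joint passes its speed limit or range.

### The arm

A 6-joint arm with a two-finger parallel gripper is mounted at the origin on the work surface. World frame = base frame: x ahead of the robot, y to its left, z up, the work surface at z = 0. Lengths are in m, angles in rad, forces in N, time in s.
With the tool pointing down it reaches from about 0.3 to 0.875 m from the base axis. Payload 6.4 kg.
Tool frame: the origin (TCP) lies between the finger pads; the fingertips stand 11 mm ahead of it and the grasp point (between the pads) lies 8 mm behind it (ctrl.tcp_to_tips is the distance from the TCP to the fingertips, in m); x points along the fingers, z is the direction in which the jaws open and shut, and the axes are right-handed (so a half turn about x gives the same grasp; the last joint's range is limited). The gripper opens to 85 mm and grips with 20 to 120 N. Pads are 22 mm wide; open, the fingers measure 114 mm over their backs; the gripper's body (76 mm by 85 mm) begins 54 mm behind the grasp point. The pads swing forward as they close: fully open they stand 13 mm farther back than shut.
Start: joints at [-1.523, 0.181, 1.607, -0, 1.354, -0.206], TCP at [0.144, -0.557, 0.242] pointing down, gripper open.
Joint ranges: [-2.99, 2.99], [-0.89, 2.07], [0.3, 2.58], [-1.14, 4.28], [0, 2.63], [-3.12, 3.12]. Speed limits (rad/s): [2.57, 2.57, 3.01, 3.14, 3.14, 3.14].

### API

Orientations are given as a unit quaternion [w, x, y, z].
In Python, from bench import ctrl, eyes, hand_in gives the robot as it stands. The module is installed in compiled form; this text tells all that it offers.
- The arm moves only by the tool step_arm, never from a script. Its arguments are lists of equal length, an entry for each row: "xyz": the shift along the world's x, y, z in mm, a list of three; "spin": the turn about the world's z in rad; "fingers": the opening in per cent of the stroke, from 0 (shut) to 100 (fully open). A call has 1 to 10 rows; each row is the pose to reach, as a shift and turn from the pose commanded when the call began; what a row does not reach only later rows make up. A row lasts 1/10 s, in which the tool goes at most 50 mm and 8.59 degrees, less where a joint would pass 70% of its speed; a pose out of reach is approached as far as the arm can. A call with a gripper value outside its range is refused whole. The fingers move at their own pace and stop on an object; the grip force is fixed at half the most. Time passes only in rows, so rows that repeat a pose let the fingers close. It gives the time, the measured TCP pose, the force and the opening at its end, in the units of the state.
- ctrl.get_obs(): the state, without advancing time (a new reading comes with each control period).
- eyes.camera(name): name is "scene" or "top"; returns the picture (420x560x3 uint8, red, green, blue); there is no depth.
- eyes.camera_model(name): a dict with "vertical_fov" (degrees; the focal length in pixels is half the picture's height over the tangent of half this angle, whatever the lens; pixels are square), "cx", "cy" (the principal point, pixels), "pose" (4x4, takes a point from camera to world coordinates). Camera axes: x right, y up, looking along -z (the intrinsics and any distortion apply to the point x, -y, -z); pixel columns grow to the right and rows downward; lengths in m; the calibration is good to about 2 mm. A picture is of the moment at which its call begins. camera_model takes no time and is no camera call.
- hand_in(): hands the job in, once; it reports no verdict.
The state is a dict: "time_s": time; "q": joint angles; "dq": joint speeds; "joint_efforts": joint torques, N m; "eef_pos": TCP position; "eef_rot": TCP orientation; "wrist_force": force on the tool from outside, world axes, zero at the start; "torque": the same for the moment, N m; "opening": opening from 0.0 (shut) to 1.0 (fully open).
Only numpy, scipy, OpenCV 4.12 (cv2) and the standard library are available. Lean on these libraries where they do the work, as an engineer would, in place of code of your own. Each camera call takes 0.05 s, during which the arm holds its last target.

## Working session

There is one attempt and no reset: what is moved stays moved. The work goes in short steps, Python scripts to look and compute and a tool call to move; the robot and the scene stay as the last step left them, time stands still between calls to the robot, and variables do not carry over. Pictures are saved under pics/ and viewed, and the job is handed in when it is done.

Besides the shell and the picture viewer there is one more tool, called after "Request:" as a command line: name --pt "numbers of a row" for each row, then --argument value for the rest. step_arm: Moves the arm, as the interface text tells. Its arguments: {"type":"object","properties":{"xyz":{"type":"array"},"spin":{"type":"array"},"fingers":{"type":"array"}},"required":["xyz","spin","fingers"]}

```bash
mkdir -p pics
python3 - <<'E'
from bench import ctrl, eyes
import cv2,numpy as np
for n in ("scene","top"):
    im=eyes.camera(n); cv2.imwrite(f"pics/{n}0.png",im[:,:,::-1])
    m=eyes.camera_model(n); print(n,{k:(np.round(v,4).tolist() if k=="pose" else v) for k,v in m.items()})
print(ctrl.get_obs()); print(ctrl.tcp_to_tips)
E
```

```text
scene {'vertical_fov': 55.64141909550794, 'cx': 280.0585365831081, 'cy': 211.70483993578767, 'pose': [[-0.6295, -0.4441, 0.6375, 1.316], [0.777, -0.3561, 0.5191, 0.6311], [-0.0035, 0.8222, 0.5693, 0.7941], [0.0, 0.0, 0.0, 1.0]]}
top {'vertical_fov': 44.795980167355324, 'cx': 276.93743591533996, 'cy': 222.48450151863835, 'pose': [[0.0018, 0.996, -0.0895, 0.3947], [-1.0, 0.0012, -0.0066, -0.0026], [-0.0065, 0.0895, 0.996, 1.4877], [0.0, 0.0, 0.0, 1.0]]}
{'time_s': 0.1, 'q': array([-1.52327094e+00,  1.81507373e-01,  1.60788080e+00,  1.99292499e-05,
        1.35379184e+00, -2.06325916e-01]), 'dq': array([-0.0005306 , -0.00244442, -0.00408363, -0.00094806,  0.00049912,
        0.00072571]), 'joint_efforts': array([ 3.64775406e-04, -4.45875156e+01, -3.52239776e+01, -1.36488188e-04,
        4.13691232e-03,  9.99898617e-06]), 'eef_pos': array([ 0.14438775, -0.55609591,  0.24146453]), 'eef_rot': array([ 0.55891045,  0.4331179 ,  0.55962821, -0.43225485]), 'wrist_force': array([1.01004657, 0.07416379, 0.09491644]), 'torque': array([-0.01677512,  0.0476149 ,  0.02198115]), 'opening': 0.999729397861347}
0.011
```

View pics/scene0.png

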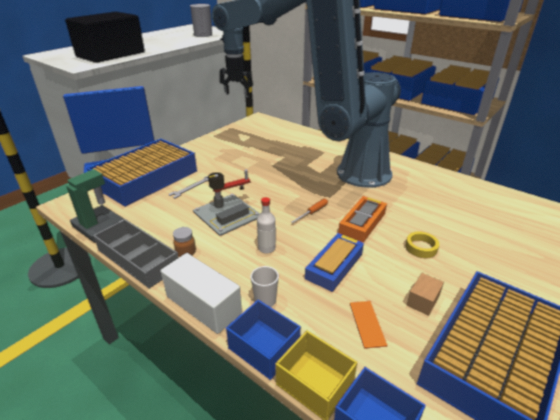

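View pics/top0.png

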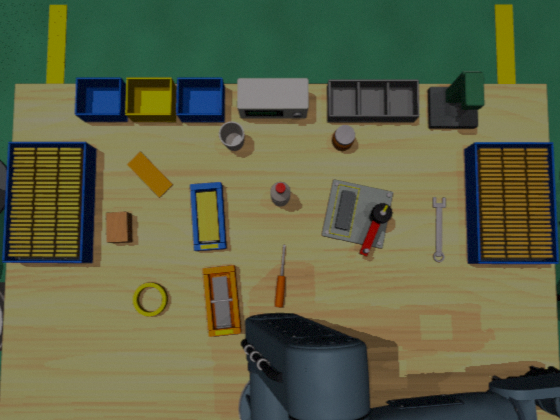

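```bash
cat > h.py <<'E'
import numpy as np, cv2
from bench import ctrl, eyes
def model(n):
    m=eyes.camera_model(n); f=210/np.tan(np.radians(m["vertical_fov"])/2)
    return f,m["cx"],m["cy"],np.array(m["pose"])
def px2w(n,u,v,z):
    f,cx,cy,P=model(n); d=P[:3,:3]@np.array([(u-cx)/f,-(v-cy)/f,-1]); o=P[:3,3]
    return o+d*(z-o[2])/d[2]
def w2px(n,p):
    f,cx,cy,P=model(n); c=P[:3,:3].T@(np.array(p)-P[:3,3]); return cx+f*c[0]/-c[2], cy-f*c[1]/-c[2]
def crop(im,u0,v0,u1,v1,s,name):
    cv2.imwrite(name,cv2.resize(im[v0:v1,u0:u1,::-1],None,fx=s,fy=s,interpolation=cv2.INTER_CUBIC))
E
python3 - <<'E'
from h import *
t=cv2.imread("pics/top0.png")[:,:,::-1]; s=cv2.imread("pics/scene0.png")[:,:,::-1]
a=cv2.resize(t[170:260,180:240],None,fx=6,fy=6,interpolation=cv2.INTER_CUBIC)
b=cv2.resize(t[170:260,310:400],None,fx=6,fy=6,interpolation=cv2.INTER_CUBIC) 
b=b[:,:430]
cv2.imwrite("pics/c1.png",np.hstack([a,b])[:,:,::-1])
a=cv2.resize(s[215:305,290:380],None,fx=4.4,fy=4.4,interpolation=cv2.INTER_CUBIC)
b=cv2.resize(s[160:250,180:270],None,fx=4.4,fy=4.4,interpolation=cv2.INTER_CUBIC)
cv2.imwrite("pics/c2.png",np.hstack([a,b])[:,:,::-1])
E
```

```text
(no output)
```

View pics/c1.png

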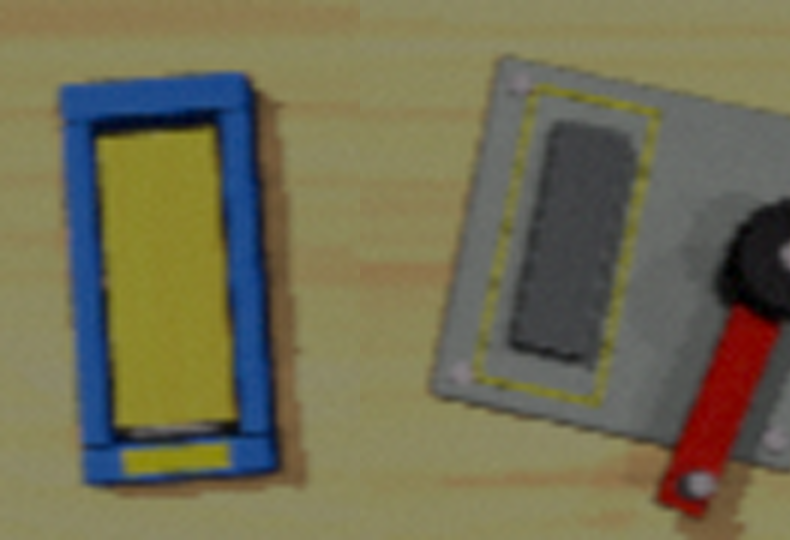

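View pics/c2.png

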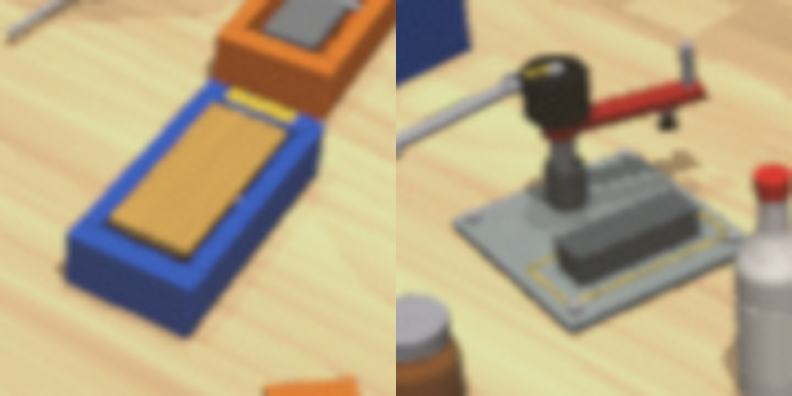

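Run:
```python
from h import *
t=cv2.imread("pics/top0.png")[:,:,::-1]; s=cv2.imread("pics/scene0.png")[:,:,::-1]
crop(t,316,172,406,262,6.6,"pics/c3.png")
crop(s,180,160,280,240,7.5,"pics/c4.png")
crop(s,295,220,375,295,8,"pics/c5.png")
```

```text
(no output)
```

View pics/c3.png

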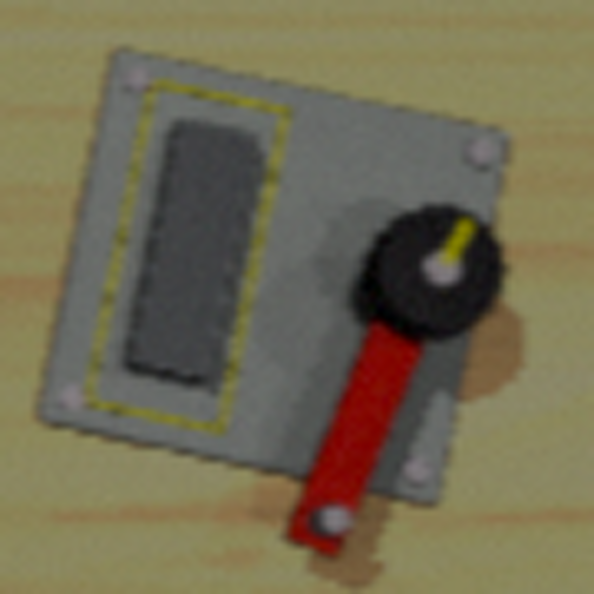

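View pics/c4.png

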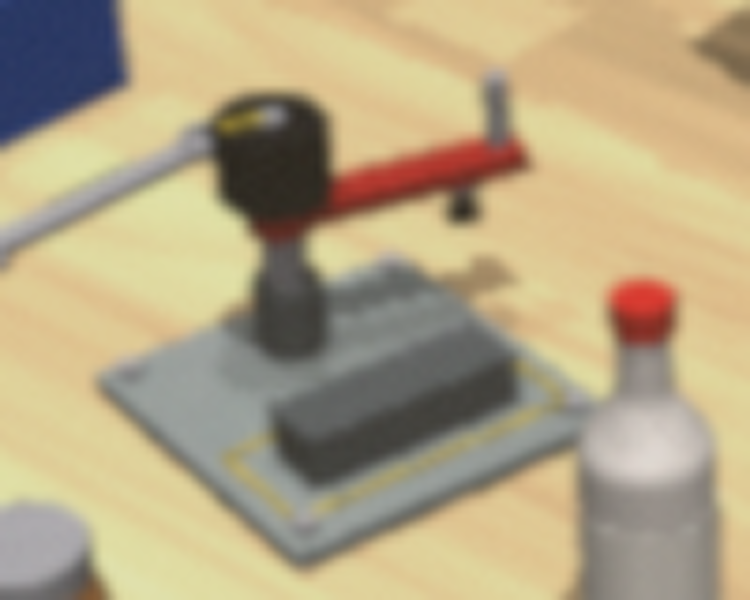

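View pics/c5.png

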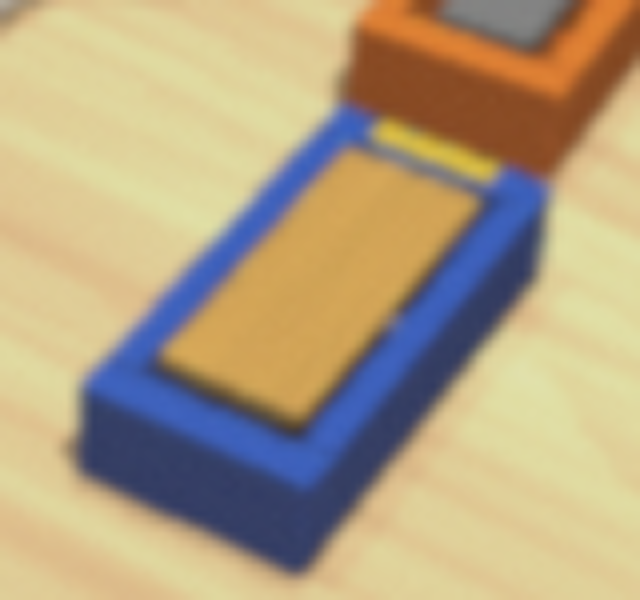

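```bash
cat > fit.py <<'E'
from h import *
from scipy.optimize import least_squares
def fit(obs):
    # obs: (cam,u,v, X,Y,Z) local mm
    def r(p):
        c,s=np.cos(p[2]),np.sin(p[2]); out=[]
        for n,u,v,X,Y,Z in obs:
            w=[p[0]+(c*X-s*Y)/1e3,p[1]+(s*X+c*Y)/1e3,Z/1e3]; a,b=w2px(n,w); out+= [a-u,b-v]
        return out
    o=obs[0]; w=px2w(*o[:3],o[5]/1e3)
    R=least_squares(r,[w[0],w[1],0],loss='soft_l1'); return R.x,np.round(np.array(R.fun).reshape(-1,2),1) if False else np.round(np.array(r(R.x)).reshape(-1,2),1)
E
python3 - <<'E'
from fit import *
C=lambda n,x,y,s,a,b:(n,a+(x+.5)/s-.5,b+(y+.5)/s-.5)
T3=lambda x,y:C("top",x,y,6.6,316,172); S4=lambda x,y:C("scene",x,y,7.5,180,160); T1=lambda x,y:C("top",x,y,6,180,170); S5=lambda x,y:C("scene",x,y,8,295,220)
ft=[T3(115,50)+(85,50,12),T3(508,132)+(85,-130,12),T3(435,503)+(-85,-130,12),T3(42,418)+(-85,50,12)]
fs=[S4(303,555)+(85,50,12),S4(103,380)+(85,-130,12),S4(395,258)+(-85,-130,12),S4(312,440)+(55,18,40),S4(270,405)+(55,-18,40),S4(470,325)+(-55,-18,40),S4(517,360)+(-55,18,40)]
rt=[T1(60,90)+(95,45,44),T1(247,73)+(95,-45,44),T1(273,468)+(-95,-45,44),T1(86,484)+(-95,45,44)]
rs=[S5(305,488)+(95,45,44),S5(85,390)+(95,-45,44),S5(545,190)+(-95,45,44),S5(345,105)+(-95,-45,44)]
pt=[T1(97,138)+(70,28,46),T1(215,128)+(70,-28,46),T1(237,422)+(-70,-28,46),T1(115,432)+(-70,28,46)]
ps=[S5(302,427)+(70,28,46),S5(158,357)+(70,-28,46),S5(484,200)+(-70,28,46),S5(345,148)+(-70,-28,46)]
for n,o in (("fix t",ft),("fix s",fs),("fix",ft+fs),("rest t",rt),("rest s",rs),("rest",rt+rs),("pl t",pt),("pl s",ps),("plate",pt+ps)):
    x,r=fit(o); print(n,x.round(4),r.tolist() if ' ' not in n else '')
print("knobtop",px2w(*T3(441,270),.134), "pin top",px2w(*T3(335,520),.126),"pin scene",px2w(*S4(497,78),.126), "knobtop sc", px2w(*S4(275,116),.134))
E
```

```text
fix t [ 0.563  -0.1872 -0.2089] 
fix s [ 0.5657 -0.1855 -0.2003] 
fix [ 0.5639 -0.1869 -0.2065] [[-0.5, -0.8], [0.5, -0.7], [0.5, 0.1], [-1.0, 0.1], [-0.4, 0.1], [-1.3, -1.0], [0.5, -1.2], [0.2, 0.4], [-0.0, 0.1], [0.7, -0.8], [0.5, -1.0]]
rest t [0.5432 0.2055 0.0814] 
rest s [0.5465 0.207  0.0764] 
rest [0.5441 0.2059 0.079 ] [[-0.2, -0.7], [-0.1, -0.3], [0.1, -0.0], [-0.4, -0.3], [0.8, -0.3], [-0.7, -1.2], [1.2, -0.6], [-0.8, -0.4]]
pl t [0.5421 0.2054 0.082 ] 
pl s [0.5459 0.2066 0.0843] 
plate [0.5432 0.2055 0.0827] [[0.0, -0.3], [-0.1, -0.2], [-0.3, -0.5], [0.3, -0.5], [0.2, -1.4], [0.3, -0.5], [-0.1, -0.3], [0.3, -0.4]]
knobtop [ 0.54345    -0.27500015  0.134     ] pin top [ 0.44266671 -0.23213566  0.126     ] pin scene [ 0.44417834 -0.23158108  0.126     ] knobtop sc [ 0.54272504 -0.27492427  0.134     ]
```

Run:
```python
from h import *
from scipy.spatial.transform import Rotation as R
o=ctrl.get_obs(); q=o["eef_rot"]; M=R.from_quat([q[1],q[2],q[3],q[0]]).as_matrix(); print(M.round(3)); a=np.arctan2(M[1,2],M[0,2]); print("jaw yaw",a)
r=np.array([.5438,.2058]); y=.081; u=np.array([np.cos(y),np.sin(y)])
print("press",r-.048*u, "grip s=45 x", r+.045*u, "spin needed",y+np.pi/2-a,y-np.pi/2-a)
print((1e3*(r-.048*u-o["eef_pos"][:2])).round(1))
```

```text
[[-0.     0.968  0.251]
 [ 0.002  0.251 -0.968]
 [-1.     0.    -0.002]]
jaw yaw -1.3169490592458462
press [0.49595738 0.20191625] grip s=45 x [0.58865246 0.20944102] spin needed 2.9687453860407427 -0.17284726754905044
[351.6 758. ]
```

Request:
step_arm --pt "20 45 0" --pt "41 90 0" --pt "62 135 0" --pt "83 180 0" --pt "104 225 0" --pt "125 270 0" --pt "146 315 0" --pt "167 360 0" --pt "188 405 0" --pt "209 450 0" --spin '[-0.03,-0.06,-0.1,-0.13,-0.17,-0.17,-0.17,-0.17,-0.17,-0.17]' --fingers '[0,0,0,0,0,0,0,0,0,0]'

```text
time_s: 1.1
eef_pos: [0.3536, -0.1046, 0.2424]
eef_rot: [0.521, 0.479, 0.52, -0.479]
wrist_force: [1.6, -0.6, 1.0]
opening: -0.0
```

Request:
step_arm --pt "20 45 0" --pt "41 90 0" --pt "62 135 -10" --pt "83 180 -30" --pt "104 225 -60" --pt "125 270 -100" --pt "143 308 -130" --pt "143 308 -150" --pt "143 308 -165" --pt "143 308 -165" --spin '[0,0,0,0,0,0,0,0,0,0]' --fingers '[0,0,0,0,0,0,0,0,0,0]'

```text
time_s: 2.1
eef_pos: [0.4936, 0.2016, 0.0738]
eef_rot: [0.519, 0.476, 0.522, -0.48]
wrist_force: [-0.1, -0.5, -0.3]
opening: -0.001
```

Request:
step_arm --pt "2 0 -5" --pt "2 0 -10" --pt "2 0 -13" --pt "2 0 -15" --spin '[0,0,0,0]' --fingers '[0,0,0,0]'

```text
time_s: 2.5
eef_pos: [0.4988, 0.2011, 0.0629]
eef_rot: [0.521, 0.479, 0.52, -0.478]
wrist_force: [0.1, -0.6, -0.2]
opening: 0.002
```

Request:
step_arm --pt "0 0 -2" --pt "0 0 -4" --pt "0 0 -6" --spin '[0,0,0]' --fingers '[0,0,0]'

```text
time_s: 2.8
eef_pos: [0.4985, 0.2013, 0.0564]
eef_rot: [0.521, 0.479, 0.52, -0.479]
wrist_force: [-1.6, -0.4, 3.6]
opening: 0.001
```

Request:
step_arm --pt "-1 0 -2" --pt "-2 0 -4" --pt "-2 0 -6" --pt "-2 0 -8" --spin '[0,0,0,0]' --fingers '[0,0,0,0]'

```text
time_s: 3.2
eef_pos: [0.4969, 0.2015, 0.0485]
eef_rot: [0.521, 0.479, 0.52, -0.478]
wrist_force: [2.3, -0.7, 3.5]
opening: 0.002
```

Request:
step_arm --pt "0 0 -2" --pt "0 0 -4" --pt "0 0 -6" --spin '[0,0,0]' --fingers '[0,0,0]'

```text
time_s: 3.5
eef_pos: [0.4963, 0.2015, 0.0421]
eef_rot: [0.52, 0.479, 0.521, -0.479]
wrist_force: [0.6, 0.5, 3.5]
opening: -0.004
```

Request:
step_arm --pt "0 0 -1" --pt "0 0 -2" --spin '[0,0]' --fingers '[0,0]'

```text
time_s: 3.7
eef_pos: [0.4962, 0.2014, 0.0401]
eef_rot: [0.52, 0.479, 0.521, -0.479]
wrist_force: [0.1, 0.6, 3.3]
opening: -0.003
```

Request:
step_arm --pt "0 0 -1" --pt "0 0 -2" --spin '[0,0]' --fingers '[0,0]'

```text
time_s: 3.9
eef_pos: [0.4964, 0.2014, 0.0382]
eef_rot: [0.52, 0.479, 0.521, -0.479]
wrist_force: [1.0, 0.4, 7.8]
opening: -0.004
```

Run:
```python
from h import *
s=eyes.camera("scene"); crop(s,285,190,385,295,5,"pics/s1.png"); print(ctrl.get_obs()["wrist_force"])
```

```text
[ 0.55677968 -0.61249675  6.2635644 ]
```

View pics/s1.png

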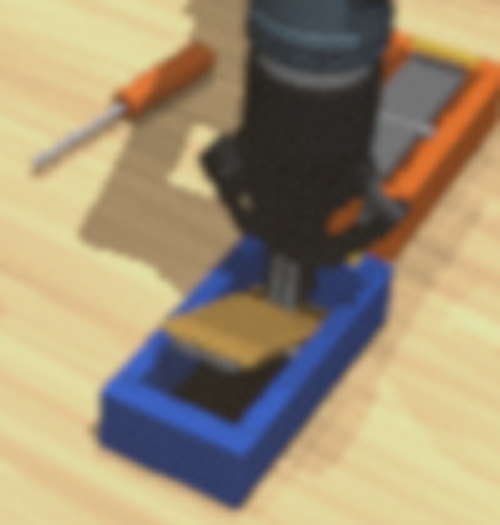

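The blank is tipped: its raised end stands well clear of the rim, and the force step shows the stop. Now I back off and look again.

Request:
step_arm --pt "0 0 15" --pt "0 0 40" --pt "0 0 80" --pt "0 0 100" --pt "-30 -20 100" --pt "-60 -40 100" --spin '[0,0,0,0,0,0]' --fingers '[0,0,0,100,100,100]'

```text
time_s: 4.55
eef_pos: [0.4361, 0.1612, 0.1396]
eef_rot: [0.521, 0.479, 0.52, -0.478]
wrist_force: [-0.4, -0.1, 0.3]
opening: 0.502
```

Run:
```python
from h import *
s=eyes.camera("scene"); crop(s,295,220,375,295,8,"pics/s2.png"); t=eyes.camera("top"); crop(t,180,170,240,260,6,"pics/t2.png")
```

```text
(no output)
```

View pics/s2.png

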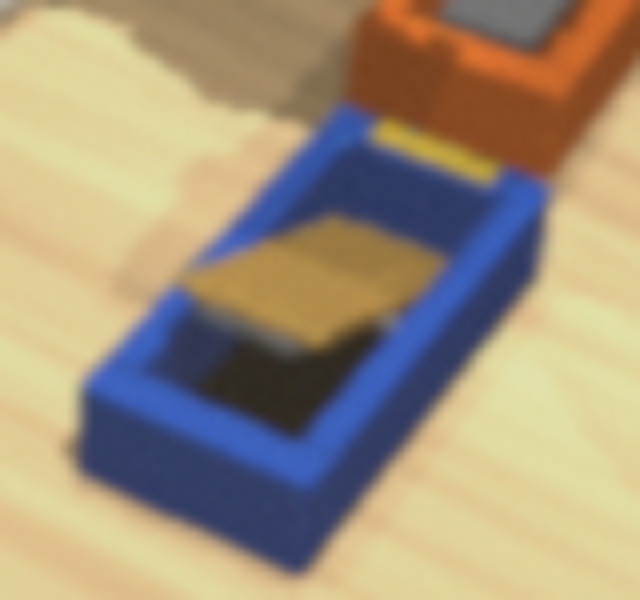

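View pics/t2.png

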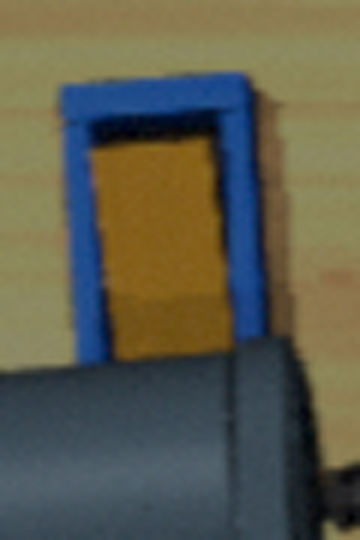

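Run:
```python
from h import *
r=np.array([.5438,.2058]); y=.081; c,s=np.cos(y),np.sin(y)
for d in (0,-4,-8):
  th=.45
  for sy in (28,-28):
    S=70+d; X=S*np.cos(th)-9*np.sin(th); Z=37+S*np.sin(th)+9*np.cos(th)
    w=[r[0]+(c*X-s*sy)/1e3,r[1]+(s*X+c*sy)/1e3,Z/1e3]
    u,v=w2px("top",w); a,b=w2px("scene",w); print(d,sy,np.round(w,4),"top",round((u-180+.5)*6-.5),round((v-170+.5)*6-.5),"scene",round((a-295+.5)*8-.5),round((b-220+.5)*8-.5))
```

```text
0 28 [0.6005 0.2385 0.0756] top 88 148 scene 325 334
0 -28 [0.605  0.1827 0.0756] top 207 139 scene 180 272
-4 28 [0.5969 0.2382 0.0738] top 89 157 scene 329 332
-4 -28 [0.6014 0.1824 0.0738] top 208 147 scene 185 270
-8 28 [0.5933 0.2379 0.0721] top 90 165 scene 334 329
-8 -28 [0.5978 0.1821 0.0721] top 209 155 scene 190 269
```

The top view shows the raised-end corners at crop (92,147)/(215,139), which matches a 0.45 rad tip with no slide. Going to the grip point.

Request:
step_arm --pt "45 15 0" --pt "90 30 0" --pt "130 42 0" --pt "150 47 -10" --pt "150 47 -35" --pt "150 47 -60" --pt "150 47 -70" --pt "150 47 -70" --spin '[0,0,0,0,0,0,0,0]' --fingers '[100,100,100,100,100,100,100,100]'

```text
time_s: 5.45
eef_pos: [0.5849, 0.2083, 0.0667]
eef_rot: [0.52, 0.478, 0.521, -0.48]
wrist_force: [-0.1, 0.4, 0.6]
opening: 1.0
```

Run:
```python
from h import *
s=eyes.camera("scene"); crop(s,285,190,385,295,5,"pics/s3.png"); o=ctrl.get_obs();print(o["eef_pos"],o["wrist_force"],o["opening"])
```

```text
[0.58606065 0.20845176 0.06823077] [ 0.42514544  0.35256235 -0.1121561 ] 0.9955880443110589
```

View pics/s3.png

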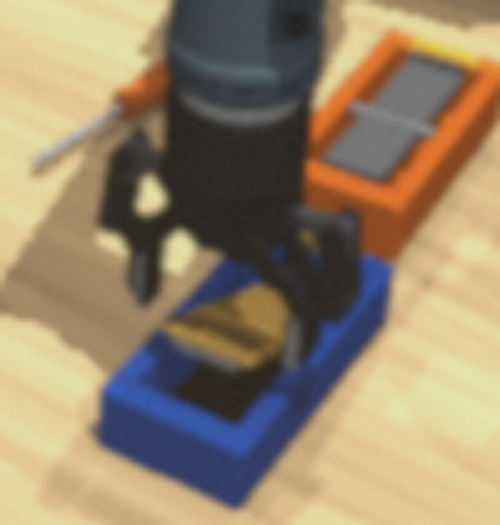

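Request:
step_arm --pt "0 0 -5" --pt "0 0 -9" --pt "0 0 -9" --pt "0 0 -9" --pt "0 0 -9" --pt "0 0 -9" --pt "0 0 -9" --pt "0 0 -9" --spin '[0,0,0,0,0,0,0,0]' --fingers '[100,100,100,60,50,40,40,40]'

```text
time_s: 6.3
eef_pos: [0.5868, 0.2085, 0.0598]
eef_rot: [0.521, 0.479, 0.52, -0.478]
wrist_force: [0.3, -0.1, 3.4]
opening: 0.644
```

Request:
step_arm --pt "0 0 4" --pt "0 0 10" --pt "0 0 20" --pt "0 0 40" --pt "0 0 70" --pt "0 0 100" --pt "0 0 130" --pt "0 0 160" --pt "0 0 170" --pt "0 0 170" --spin '[0,0,0,0,0,0,0,0,0,0]' --fingers '[30,30,30,30,30,30,30,30,30,30]'

```text
time_s: 7.3
eef_pos: [0.5874, 0.2086, 0.2315]
eef_rot: [0.521, 0.48, 0.52, -0.477]
wrist_force: [0.4, 0.0, -1.5]
opening: 0.639
```

Run:
```python
from h import *
s=eyes.camera("scene"); cv2.imwrite("pics/s4.png",s[:,:,::-1]);crop(s,260,120,400,240,5,"pics/s4c.png"); o=ctrl.get_obs();print(o["eef_pos"],o["wrist_force"],o["opening"],o["q"])
```

```text
[0.58631934 0.20841097 0.22927334] [ 1.13443403  0.73433519 -2.17681425] 0.6375681626277461 [1.51060441e-01 2.94802503e-01 1.49558881e+00 1.46583365e-05
 1.35066160e+00 1.63802110e+00]
```

View pics/s4c.png

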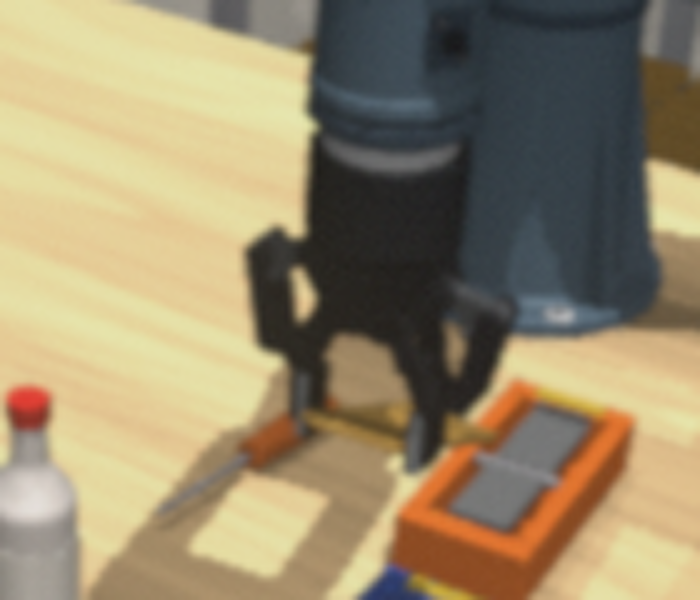

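Request:
step_arm --pt "0 0 45" --pt "0 -15 75" --pt "0 -50 75" --pt "0 -95 75" --pt "5 -143 75" --pt "10 -191 75" --pt "15 -239 75" --pt "20 -287 75" --pt "25 -335 75" --pt "25 -380 70" --spin '[0,0,0,-0.05,-0.1,-0.15,-0.2,-0.25,-0.288,-0.288]' --fingers '[30,30,30,30,30,30,30,30,30,30]'

```text
time_s: 8.35
eef_pos: [0.6109, -0.1736, 0.2969]
eef_rot: [-0.445, -0.548, -0.447, 0.549]
wrist_force: [0.8, -0.3, -2.1]
opening: 0.634
```

Request:
step_arm --pt "1 -20 -10" --pt "1 -25 -40" --pt "1 -25 -80" --pt "1 -25 -110" --pt "1 -25 -125" --pt "1 -25 -125" --pt "1 -25 -125" --spin '[0,0,0,0,0,0,0]' --fingers '[30,30,30,30,30,30,30]'

```text
time_s: 9.05
eef_pos: [0.6128, -0.1964, 0.1747]
eef_rot: [0.447, 0.548, 0.446, -0.548]
wrist_force: [0.5, 0.7, -1.4]
opening: 0.634
```

```bash
cat > st.py <<'E'
from h import *
from scipy.spatial.transform import Rotation as R
def st():
    o=ctrl.get_obs(); q=o["eef_rot"]; M=R.from_quat([q[1],q[2],q[3],q[0]]).as_matrix()
    print("t",round(o["time_s"],2),"pos",o["eef_pos"].round(4),"yaw",round(np.arctan2(M[1,2],M[0,2]),4),"F",o["wrist_force"].round(1),"Tq",o["torque"].round(2),"op",round(o["opening"],3),"q6",o["q"][5].round(3))
    return o
E
python3 - <<'E'
from st import *
s=eyes.camera("scene"); crop(s,160,100,300,220,5,"pics/s5.png"); t=eyes.camera("top");crop(t,300,140,420,260,5,"pics/t5.png"); st()
E
```

```text
t 9.15 pos [ 0.6137 -0.197   0.1765] yaw -1.7747 F [-0.3 -0.2 -0.9] Tq [ 0.01 -0.06  0.01] op 0.637 q6 1.28
```

View pics/s5.png

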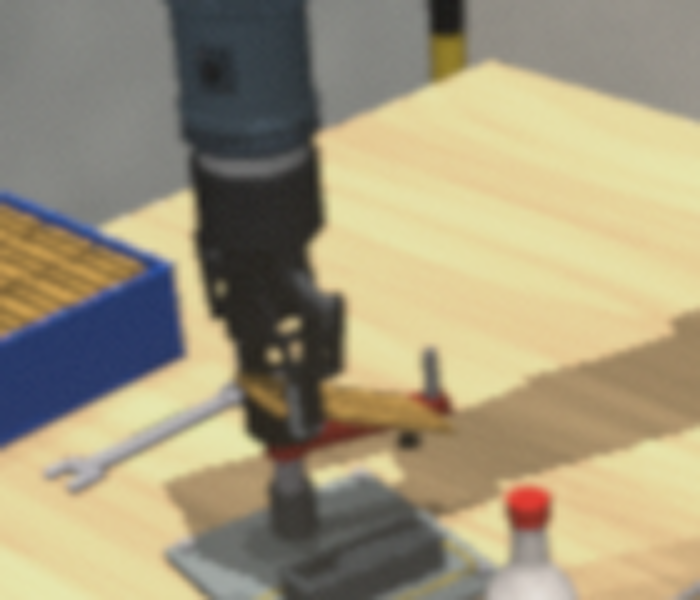

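View pics/t5.png

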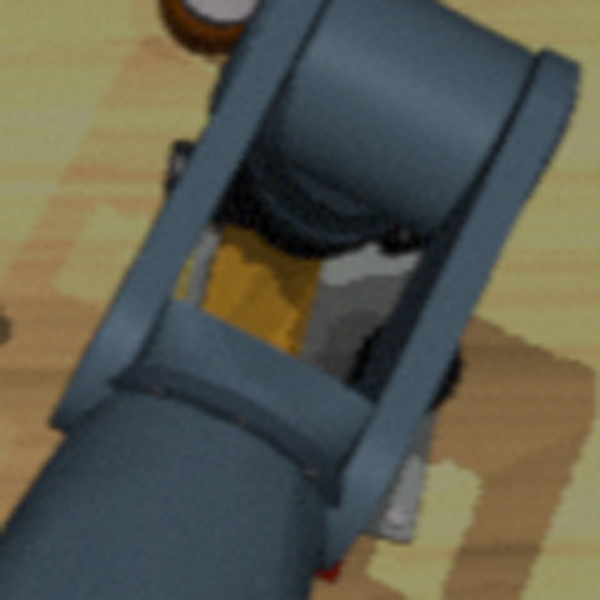

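Run:
```python
from h import *
y=-.206; c,s=np.cos(y),np.sin(y)
for th in (.45,.35,.25):
  for g in (45,50,55):
    out=[]
    for S,sy in ((70,-28),(70,28),(-70,28),(-70,-28)):
      X=(S-g)*np.cos(th); Z=182+(S-g)*np.sin(th)
      w=[.6137+(c*X-s*sy)/1e3,-.197+(s*X+c*sy)/1e3,Z/1e3]; u,v=w2px("scene",w); out.append((round((u-160)*5+2),round((v-100)*5+2)))
    print(th,g,out)
```

```text
0.45 45 [(222, 371), (270, 407), (447, 425), (398, 392)]
0.45 50 [(229, 372), (277, 407), (452, 426), (404, 393)]
0.45 55 [(236, 373), (283, 408), (458, 427), (409, 393)]
0.35 45 [(221, 375), (269, 410), (451, 409), (402, 376)]
0.35 50 [(228, 375), (276, 410), (458, 409), (408, 376)]
0.35 55 [(235, 375), (283, 410), (464, 409), (414, 376)]
0.25 45 [(221, 379), (268, 414), (455, 393), (406, 360)]
0.25 50 [(228, 378), (275, 413), (461, 392), (412, 359)]
0.25 55 [(235, 377), (282, 413), (467, 391), (418, 359)]
```

Request:
step_arm --pt "-1 0 -30" --pt "-1 0 -55" --pt "-1 0 -70" --pt "-1 0 -78" --pt "-1 0 -80" --spin '[0,0,0,0,0]' --fingers '[30,30,30,30,30]'

```text
time_s: 9.65
eef_pos: [0.6116, -0.1967, 0.0944]
eef_rot: [0.446, 0.548, 0.446, -0.548]
wrist_force: [-0.0, 0.6, -0.9]
opening: 0.635
```

Request:
step_arm --pt "0 0 -3" --pt "0 0 -6" --pt "0 0 -9" --spin '[0,0,0]' --fingers '[30,30,30]'

```text
time_s: 9.95
eef_pos: [0.6122, -0.197, 0.0865]
eef_rot: [0.447, 0.549, 0.446, -0.548]
wrist_force: [-0.0, -1.4, 3.0]
opening: 0.636
```

Run:
```python
from st import *
s=eyes.camera("scene"); crop(s,160,130,300,250,5,"pics/s6.png");  st()
```

```text
t 10.0 pos [ 0.6119 -0.1969  0.0858] yaw -1.7749 F [-0.5 -0.1  2.6] Tq [ 0.02  0.3  -0.03] op 0.636 q6 1.279
```

View pics/s6.png

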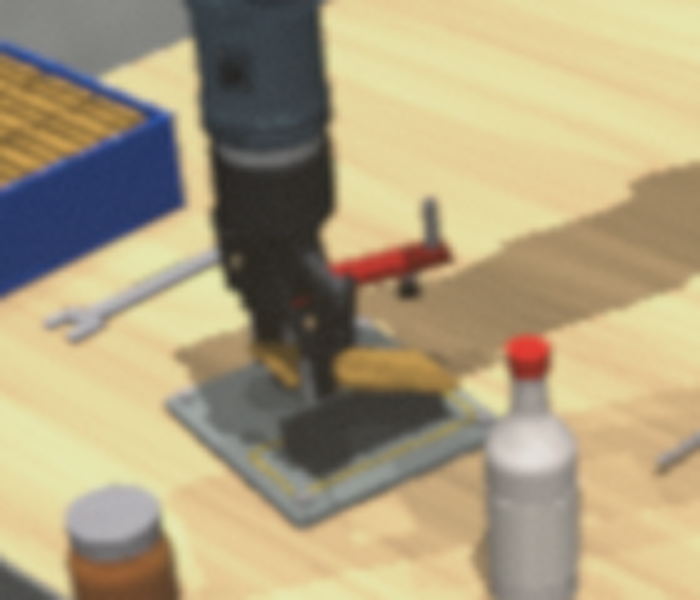

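Contact is as expected (about +4 N, with the blank pivoting on the anvil edge). I continue lowering so it rotates flat in the grip.

Request:
step_arm --pt "0 0 -3" --pt "0 0 -6" --pt "0 0 -9" --pt "0 0 -12" --spin '[0,0,0,0]' --fingers '[30,30,30,30]'

```text
time_s: 10.4
eef_pos: [0.612, -0.1969, 0.0738]
eef_rot: [0.447, 0.549, 0.446, -0.548]
wrist_force: [1.2, -0.5, 4.3]
opening: 0.641
```

Request:
step_arm --pt "0 0 -3" --pt "0 0 -6" --pt "0 0 -9" --pt "0 0 -12" --pt "0 0 -15" --spin '[0,0,0,0,0]' --fingers '[30,30,30,30,30]'

```text
time_s: 10.9
eef_pos: [0.6117, -0.1967, 0.0583]
eef_rot: [0.447, 0.549, 0.446, -0.548]
wrist_force: [1.9, 0.5, 4.7]
opening: 0.633
```

Request:
step_arm --pt "0 0 -3" --pt "0 0 -6" --pt "0 0 -9" --pt "0 0 -12" --pt "0 0 -14" --spin '[0,0,0,0,0]' --fingers '[30,30,30,30,30]'

```text
time_s: 11.4
eef_pos: [0.6115, -0.1966, 0.044]
eef_rot: [0.447, 0.548, 0.446, -0.548]
wrist_force: [2.4, 0.1, 3.6]
opening: 0.63
```

Run:
```python
from st import *
s=eyes.camera("scene"); crop(s,160,130,300,250,5,"pics/s7.png");  st()
```

```text
t 11.45 pos [ 0.6112 -0.1965  0.0437] yaw -1.775 F [ 2.7 -0.6  4.5] Tq [ 0.04  0.06 -0.03] op 0.631 q6 1.279
```

View pics/s7.png

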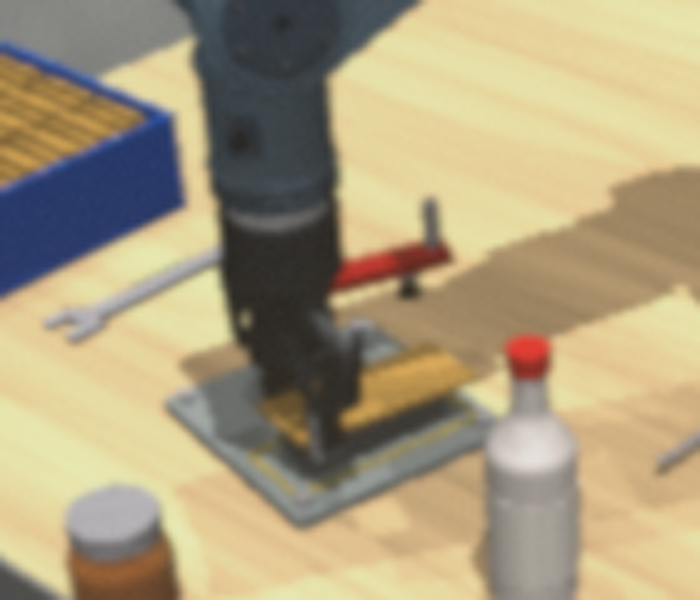

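Nearly flat. Down in small steps until the force rises.

Request:
step_arm --pt "0 0 -1" --pt "0 0 -2" --pt "0 0 -3" --spin '[0,0,0]' --fingers '[30,30,30]'

```text
time_s: 11.75
eef_pos: [0.6114, -0.1966, 0.0413]
eef_rot: [0.446, 0.548, 0.446, -0.548]
wrist_force: [2.3, -0.2, 4.1]
opening: 0.64
```

Request:
step_arm --pt "0 0 -1" --pt "0 0 -2" --spin '[0,0]' --fingers '[30,30]'

```text
time_s: 11.95
eef_pos: [0.6115, -0.1967, 0.0394]
eef_rot: [0.447, 0.548, 0.446, -0.548]
wrist_force: [4.0, -0.4, 4.1]
opening: 0.632
```

Run:
```python
from st import *
s=eyes.camera("scene"); crop(s,180,180,280,250,7,"pics/s8.png");  st()
```

```text
t 12.0 pos [ 0.6114 -0.1966  0.0391] yaw -1.7751 F [ 3.8 -0.5  4. ] Tq [-0.08  0.01  0.07] op 0.636 q6 1.279
```

View pics/s8.png

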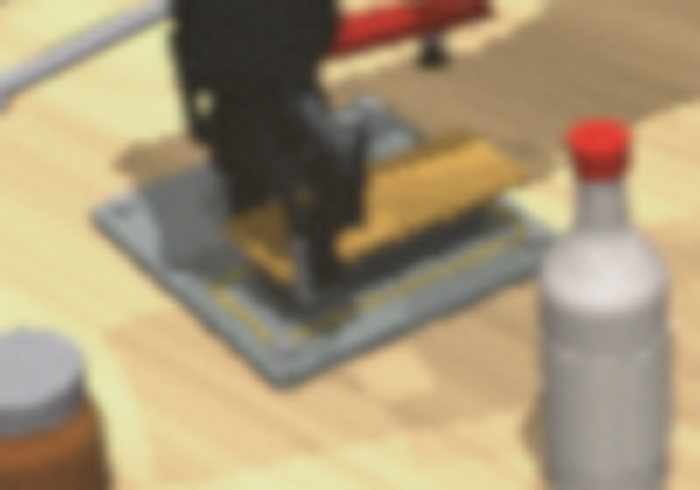

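Request:
step_arm --pt "0 0 -1" --pt "0 0 -2" --spin '[0,0]' --fingers '[30,30]'

```text
time_s: 12.2
eef_pos: [0.6115, -0.1966, 0.0379]
eef_rot: [-0.446, -0.548, -0.446, 0.548]
wrist_force: [-2.2, 1.7, 15.9]
opening: 0.637
```

Request:
step_arm --pt "0 0 1" --pt "0 0 1" --pt "0 0 1" --pt "0 0 1" --pt "0 0 20" --pt "0 0 60" --pt "0 0 110" --pt "0 0 160" --pt "-40 -10 200" --pt "-90 -20 200" --spin '[0,0,0,0,0,0,0,0,0,0]' --fingers '[75,85,85,85,85,85,85,85,85,85]'

```text
time_s: 13.2
eef_pos: [0.5305, -0.2168, 0.2426]
eef_rot: [0.451, 0.549, 0.443, -0.547]
wrist_force: [-0.6, -1.1, -0.1]
opening: 0.847
```

Request:
step_arm --pt "-50 -10 0" --pt "-100 -20 0" --pt "-130 -40 0" --spin '[0,0,0]' --fingers '[85,85,85]'

```text
time_s: 13.5
eef_pos: [0.3951, -0.254, 0.2363]
eef_rot: [-0.446, -0.548, -0.447, 0.548]
wrist_force: [-0.8, -0.4, -0.2]
opening: 0.849
```

Run:
```python
from st import *
s=eyes.camera("scene"); crop(s,180,160,280,240,7.5,"pics/s9.png"); t=eyes.camera("top");crop(t,316,172,406,262,6.6,"pics/t9.png"); st()
```

```text
t 13.6 pos [ 0.3946 -0.2567  0.2366] yaw -1.7789 F [0.4 0.5 0.5] Tq [ 0.02 -0.02 -0.03] op 0.851 q6 0.951
```

View pics/s9.png

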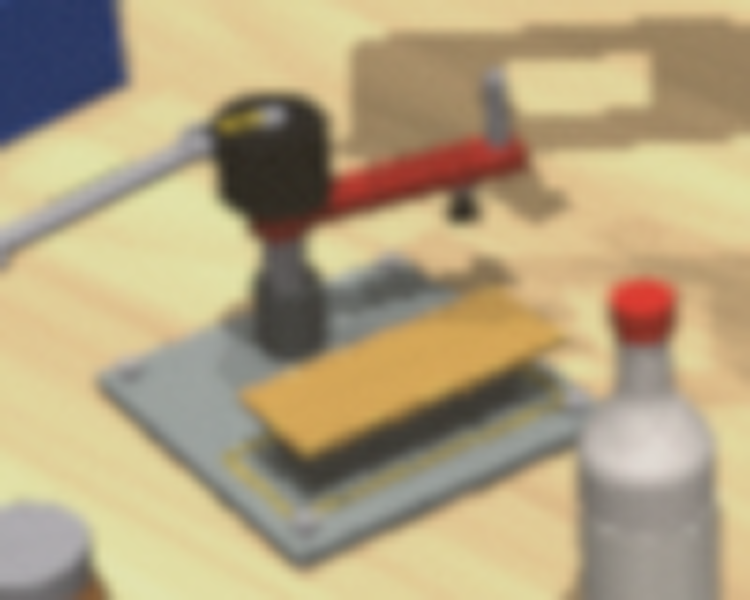

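View pics/t9.png

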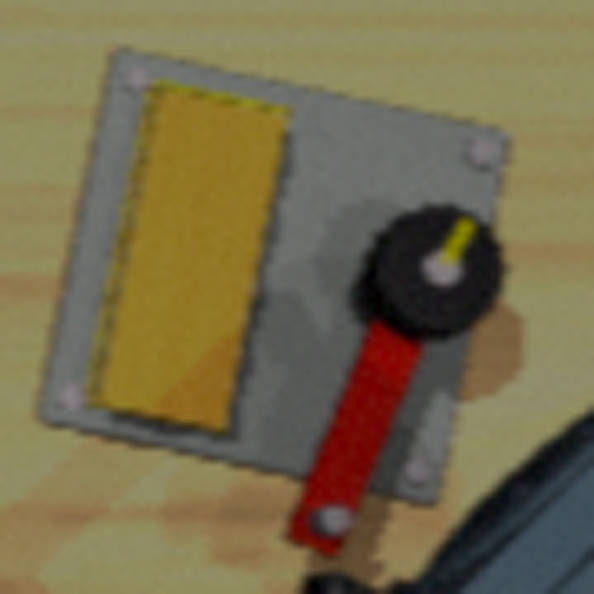

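Run:
```python
from fit import *
C=lambda n,x,y,s,a,b:(n,a+(x+.5)/s-.5,b+(y+.5)/s-.5)
T3=lambda x,y:C("top",x,y,6.6,316,172); S4=lambda x,y:C("scene",x,y,7.5,180,160)
pt=[T3(152,90)+(70,28,46),T3(287,108)+(70,-28,46),T3(230,430)+(-70,-28,46),T3(95,403)+(-70,28,46)]
ps=[S4(307,455)+(70,28,46),S4(240,397)+(70,-28,46),S4(487,288)+(-70,-28,46),S4(567,338)+(-70,28,46)]
x,r=fit(pt);print(x.round(4));x,r=fit(ps);print(x.round(4));x,r=fit(pt+ps);print(x.round(4),r.tolist())
d=x[:2]-[.5637,-.1869]; y=-.2065; print("local mm",1e3*(np.cos(y)*d[0]+np.sin(y)*d[1]),1e3*(-np.sin(y)*d[0]+np.cos(y)*d[1]))
# mask based
im=cv2.imread("pics/t9.png"); hsv=cv2.cvtColor(im,cv2.COLOR_BGR2HSV); m=((hsv[...,1]>150)&(hsv[...,0]>14)&(hsv[...,0]<32)&(hsv[...,2]>60)).astype(np.uint8)
m=cv2.morphologyEx(m,cv2.MORPH_OPEN,np.ones((25,25))); c=max(cv2.findContours(m,0,2)[0],key=cv2.contourArea); R=cv2.minAreaRect(c); print(R); 
b=cv2.boxPoints(R); print(b); print(px2w(*T3(*R[0]),.046))
```

```text
[ 0.5586 -0.1852 -0.1827]
[ 0.5615 -0.1846 -0.1742]
[ 0.5594 -0.1854 -0.1805] [[0.5, -0.7], [-0.7, 0.1], [-0.3, -0.5], [0.7, -0.0], [0.3, -0.3], [-0.3, -0.1], [1.0, -0.6], [0.2, -0.5]]
local mm -4.494579704354002 0.6310436640617484
((188.47694396972656, 256.6899719238281), (139.9347381591797, 332.95849609375), 11.0035400390625)
[[ 88.020065 406.75394 ]
 [151.57173   79.91673 ]
 [288.93384  106.62601 ]
 [225.38216  433.4632  ]]
[ 0.55877145 -0.18411554  0.046     ]
```

```bash
cat > edge.py <<'E'
from h import *
from scipy.optimize import least_squares
from scipy.ndimage import map_coordinates, gaussian_filter
def loc(p,X,Y,Z):
    c,s=np.cos(p[2]),np.sin(p[2]); return [p[0]+(c*X-s*Y)/1e3,p[1]+(s*X+c*Y)/1e3,Z/1e3]
def refine(ims,p0,edges,half=2.5,it=3):
    """ims: {cam:img}; edges: list (cam,A,B) local mm 3d points"""
    p=np.array(p0,float)
    for k in range(it):
        obs=[]
        for n,A,B in edges:
            im=ims[n]
            for t in np.linspace(.1,.9,25):
                P=np.array(A)*(1-t)+np.array(B)*t; a=np.array(w2px(n,loc(p,*A)));b=np.array(w2px(n,loc(p,*B)))
                d=(b-a)/np.linalg.norm(b-a); nn=np.array([-d[1],d[0]]); c=np.array(w2px(n,loc(p,*P)))
                o=np.linspace(-half,half,41); uv=c[:,None]+nn[:,None]*o
                g=0
                for ch in range(3):
                    pr=map_coordinates(im[...,ch],[uv[1],uv[0]],order=1); g=g+np.abs(np.gradient(gaussian_filter(pr,2)))
                i=g.argmax()
                if 2<i<38 and g[i]>1.5:
                    w=g[max(0,i-6):i+7]**2; oo=o[max(0,i-6):i+7]; obs.append((n,P,nn,c+nn*(w*oo).sum()/w.sum()))
        f=lambda q:[ (np.array(w2px(n,loc(q,*P)))-m)@nn for n,P,nn,m in obs]
        R=least_squares(f,p,loss='soft_l1',f_scale=.3); p=R.x
    r=np.array(f(p)); return p,len(obs),np.median(np.abs(r))
E
python3 - <<'E'
from edge import *
t=eyes.camera("top"); s=eyes.camera("scene"); cv2.imwrite("pics/t10raw.png",t[:,:,::-1]); cv2.imwrite("pics/s10raw.png",s[:,:,::-1])
N={"top":t.astype(float),"scene":s.astype(float)}; O={"top":cv2.imread("pics/top0.png")[:,:,::-1].astype(float),"scene":cv2.imread("pics/scene0.png")[:,:,::-1].astype(float)}
def rect(n,hx,hy,z,cy=0,which=(0,1,2,3)):
    c=[(hx,hy+cy,z),(hx,-hy+cy,z),(-hx,-hy+cy,z),(-hx,hy+cy,z)]; return [(n,c[i],c[(i+1)%4]) for i in which]
fp=[.5637,-.1869,-.2065]
for nm,im in (("old",O),("new",N)):
    print("base",nm,refine(im,fp,rect("top",85,90,12,-40,(0,2,3))))
print("anvil old top",refine(O,fp,rect("top",55,18,40)))
print("anvil old scene",refine(O,fp,rect("scene",55,18,40)))
print("base scene",refine(O,fp,rect("scene",85,90,12,-40,(0,3))))
pp=[.5594,-.1854,-.18]
print("plate top",refine(N,pp,rect("top",70,28,46)))
print("plate scene",refine(N,pp,rect("scene",70,28,46)))
E
```

```text
Traceback (most recent call last):
  File "edge.py", line 24, in refine
    R=least_squares(f,p,loss='soft_l1',f_scale=.3); p=R.x
  File "edge.py", line 23, in <lambda>
    f=lambda q:[ (np.array(w2px(n,loc(q,*P)))-m)@nn for n,P,nn,m in obs]
                           ~~~~^^^^^^^^^^^^^
  File "h.py", line 10, in w2px
    f,cx,cy,P=model(n); c=P[:3,:3].T@(np.array(p)-P[:3,3]); return cx+f*c[0]/-c[2], cy-f*c[1]/-c[2]
              ~~~~~^^^
  File "h.py", line 4, in model
    m=eyes.camera_model(n); f=210/np.tan(np.radians(m["vertical_fov"])/2)
ValueError: time passes only in moves, steps and waits
```

```bash
sed -i 's/^def model/import functools\n@functools.lru_cache(None)\ndef model/' h.py
cat > meas.py <<'E'
from edge import *
def rect(n,hx,hy,z,cy=0,which=(0,1,2,3)):
    c=[(hx,hy+cy,z),(hx,-hy+cy,z),(-hx,-hy+cy,z),(-hx,hy+cy,z)]; return [(n,c[i],c[(i+1)%4]) for i in which]
ld=lambda a:cv2.imread(a)[:,:,::-1].astype(float)
O={"top":ld("pics/top0.png"),"scene":ld("pics/scene0.png")}
fp=[.5637,-.1869,-.2065]
E
python3 - <<'E'
from meas import *
N={"top":ld("pics/t10raw.png"),"scene":ld("pics/s10raw.png")}
for nm,im in (("old",O),("new",N)):
    print("base",nm,refine(im,fp,rect("top",85,90,12,-40,(0,2,3))))
print("anvil old top",refine(O,fp,rect("top",55,18,40)))
print("anvil old scene",refine(O,fp,rect("scene",55,18,40)))
print("base scene",refine(O,fp,rect("scene",85,90,12,-40,(0,3))))
pp=[.5594,-.1854,-.18]
print("plate top",refine(N,pp,rect("top",70,28,46)))
print("plate scene",refine(N,pp,rect("scene",70,28,46)))
E
```

```text
base old (array([ 0.56293341, -0.18499636, -0.20786122]), 74, np.float64(0.3212872852606933))
base new (array([ 0.56299456, -0.18500598, -0.20822936]), 75, np.float64(0.31694173702284495))
anvil old top (array([ 0.56096968, -0.18757562, -0.20914739]), 100, np.float64(1.0692511123939181))
anvil old scene (array([ 0.56518195, -0.18764997, -0.20436552]), 100, np.float64(0.17731896844518924))
base scene (array([ 0.57347982, -0.17762455, -0.20767752]), 50, np.float64(0.05830657365360731))
plate top (array([ 0.55984078, -0.18526258, -0.18090783]), 100, np.float64(0.6065410225800765))
plate scene (array([ 0.55975065, -0.1850149 , -0.21674149]), 100, np.float64(0.2620876437708151))
```

```bash
cat > ov.py <<'E'
from meas import *
def overlay(img,n,rects,box,s,name):
    u0,v0,u1,v1=box; c=cv2.resize(img[v0:v1,u0:u1,::-1].astype(np.uint8),None,fx=s,fy=s,interpolation=cv2.INTER_CUBIC)
    for p,hx,hy,z,cy,col in rects:
        q=[w2px(n,loc(p,*P)) for P in ((hx,hy+cy,z),(hx,-hy+cy,z),(-hx,-hy+cy,z),(-hx,hy+cy,z))]
        q=np.array([((u-u0+.5)*s-.5,(v-v0+.5)*s-.5) for u,v in q]); cv2.polylines(c,[np.round(q*16).astype(np.int32)],True,col,1,cv2.LINE_AA,4)
    cv2.imwrite(name,c); return c
E
python3 - <<'E'
from ov import *
N={"top":ld("pics/t10raw.png"),"scene":ld("pics/s10raw.png")}
ps=[(.5598,-.1852,-.181)]
a=overlay(N["scene"],"scene",[((.5598,-.1852,-.181),70,28,46,0,(255,0,0)),((.5598,-.1850,-.2167),70,28,46,0,(0,0,255))],(205,190,262,228),7,"pics/o1.png")
b=overlay(N["top"],"top",[((.5598,-.1852,-.181),70,28,46,0,(255,0,0)),((.5598,-.1850,-.2167),70,28,46,0,(0,0,255))],(322,176,366,243),7,"pics/o2.png")
h=max(a.shape[0],b.shape[0]); a=cv2.copyMakeBorder(a,0,h-a.shape[0],0,0,0); b=cv2.copyMakeBorder(b,0,h-b.shape[0],0,0,0)
cv2.imwrite("pics/o3.png",np.hstack([a,b]))
E
```

```text
(no output)
```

View pics/o3.png

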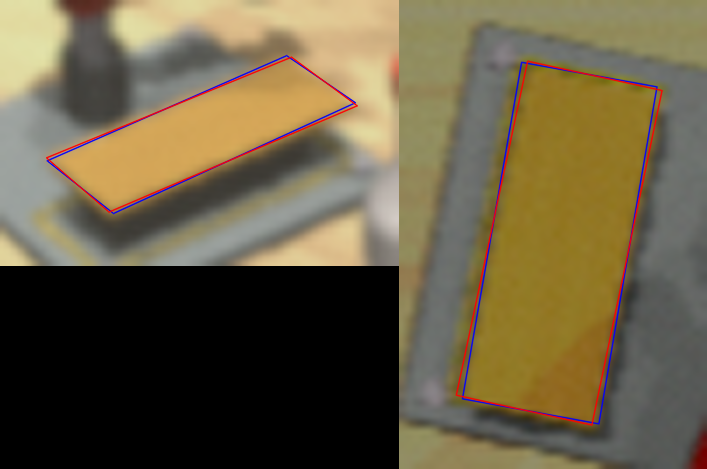

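Request:
step_arm --pt "47 13 0" --pt "94 26 0" --pt "141 39 0" --pt "185 51 0" --pt "217 60 0" --pt "217 60 -40" --pt "217 60 -85" --pt "217 60 -125" --pt "217 60 -155" --pt "217 60 -170" --spin '[0,0,0,0,0,0,0,0,0,0]' --fingers '[85,85,85,85,85,85,85,85,85,85]'

```text
time_s: 14.7
eef_pos: [0.6135, -0.1928, 0.0622]
eef_rot: [-0.445, -0.547, -0.449, 0.549]
wrist_force: [-0.8, 0.2, -0.2]
opening: 0.849
```

Request:
step_arm --pt "0 0 -10" --pt "0 0 -20" --pt "0 0 -26" --pt "0 0 -26" --spin '[0,0,0,0]' --fingers '[85,85,85,85]'

```text
time_s: 15.1
eef_pos: [0.615, -0.1953, 0.0408]
eef_rot: [0.447, 0.548, 0.446, -0.548]
wrist_force: [0.0, -0.9, -0.4]
opening: 0.847
```

Request:
step_arm --pt "0 0 0" --pt "0 0 0" --pt "0 0 0" --pt "0 0 0" --spin '[0,0,0,0]' --fingers '[55,40,30,30]'

```text
time_s: 15.5
eef_pos: [0.6159, -0.1959, 0.0425]
eef_rot: [0.447, 0.549, 0.445, -0.548]
wrist_force: [-0.7, 0.3, 6.3]
opening: 0.637
```

Request:
step_arm --pt "0 0 3" --pt "0 0 6" --pt "3.5 -3 6" --pt "3.5 -3 6" --pt "3.5 -3 6" --spin '[0,0,0,0,0]' --fingers '[30,30,30,30,30]'

```text
time_s: 16.0
eef_pos: [0.6182, -0.1983, 0.0464]
eef_rot: [-0.446, -0.548, -0.447, 0.548]
wrist_force: [-0.5, 0.3, -1.9]
opening: 0.633
```

Request:
step_arm --pt "0 0 -2" --pt "0 0 -4" --pt "0 0 -5.5" --pt "0 0 -5.5" --spin '[0,0,0,0]' --fingers '[30,30,30,30]'

```text
time_s: 16.4
eef_pos: [0.6182, -0.1982, 0.0424]
eef_rot: [-0.446, -0.548, -0.447, 0.548]
wrist_force: [-4.2, 2.7, 8.9]
opening: 0.631
```

Request:
step_arm --pt "0 0 0.5" --pt "0 0 0.5" --pt "0 0 0.5" --pt "0 0 10" --pt "0 0 45" --pt "0 0 90" --pt "0 0 140" --pt "0 0 185" --pt "-40 0 200" --pt "-90 -10 200" --spin '[0,0,0,0,0,0,0,0,0,0]' --fingers '[75,80,80,80,80,80,60,50,50,50]'

```text
time_s: 17.4
eef_pos: [0.5311, -0.2085, 0.246]
eef_rot: [0.45, 0.549, 0.444, -0.547]
wrist_force: [-0.7, -0.6, -0.0]
opening: 0.499
```

Request:
step_arm --pt "-48 -10 0" --pt "-96 -20 0" --pt "-136 -40 0" --pt "-136 -40 0" --spin '[0,0,0,0]' --fingers '[50,50,50,50]'

```text
time_s: 17.8
eef_pos: [0.3897, -0.2496, 0.2418]
eef_rot: [-0.446, -0.549, -0.445, 0.55]
wrist_force: [1.5, 1.0, 0.1]
opening: 0.499
```

Run:
```python
from ov import *
from st import st
t=eyes.camera("top"); s=eyes.camera("scene"); cv2.imwrite("pics/t11raw.png",t[:,:,::-1]); cv2.imwrite("pics/s11raw.png",s[:,:,::-1]); st()
N={"top":t.astype(float),"scene":s.astype(float)}
pp=[.5635,-.187,-.2]
print("plate top",refine(N,pp,rect("top",70,28,46)))
print("plate scene",refine(N,pp,rect("scene",70,28,46)))
pp=[.5635,-.187,-.207]
a=overlay(s,"scene",[(pp,70,28,46,0,(255,0,0))],(205,190,262,228),7,"pics/o1.png")
b=overlay(t,"top",[(pp,70,28,46,0,(255,0,0))],(322,176,366,243),7,"pics/o2.png")
h=max(a.shape[0],b.shape[0]); a=cv2.copyMakeBorder(a,0,h-a.shape[0],0,0,0); b=cv2.copyMakeBorder(b,0,h-b.shape[0],0,0,0)
cv2.imwrite("pics/o4.png",np.hstack([a,b]))
```

```text
t 17.9 pos [ 0.3929 -0.2488  0.2421] yaw -1.7776 F [ 0.9 -1.2 -0.3] Tq [ 0.04 -0.03 -0.04] op 0.5 q6 0.957
plate top (array([ 0.56092196, -0.1878821 , -0.18475817]), 100, np.float64(0.2064052260063852))
plate scene (array([ 0.56250322, -0.18713095, -0.19049386]), 100, np.float64(0.2277083713854823))
```

View pics/o4.png

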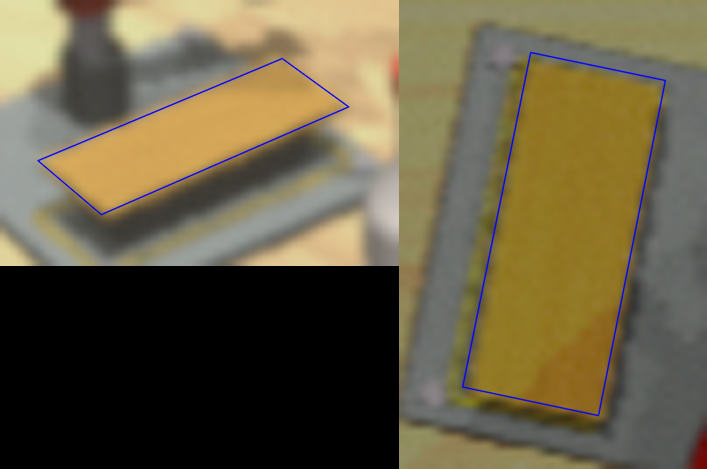

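Request:
step_arm --pt "25 8 -20" --pt "50 17 -50" --pt "50 17 -70" --pt "50 17 -80" --pt "50 17 -80" --pt "50 17 -80" --spin '[-0.1,-0.19,-0.19,-0.19,-0.19,-0.19]' --fingers '[50,50,50,50,50,50]'

```text
time_s: 18.5
eef_pos: [0.4438, -0.2313, 0.162]
eef_rot: [0.393, 0.588, 0.392, -0.588]
wrist_force: [-0.3, -0.2, -0.3]
opening: 0.497
```

Run:
```python
from st import *
s=eyes.camera("scene"); crop(s,190,130,310,230,6,"pics/s12.png"); st()
```

```text
t 18.55 pos [ 0.444  -0.2316  0.1624] yaw -1.9648 F [ 0.1 -0.2  0.6] Tq [ 0.04 -0.01 -0.01] op 0.497 q6 1.246
```

View pics/s12.png

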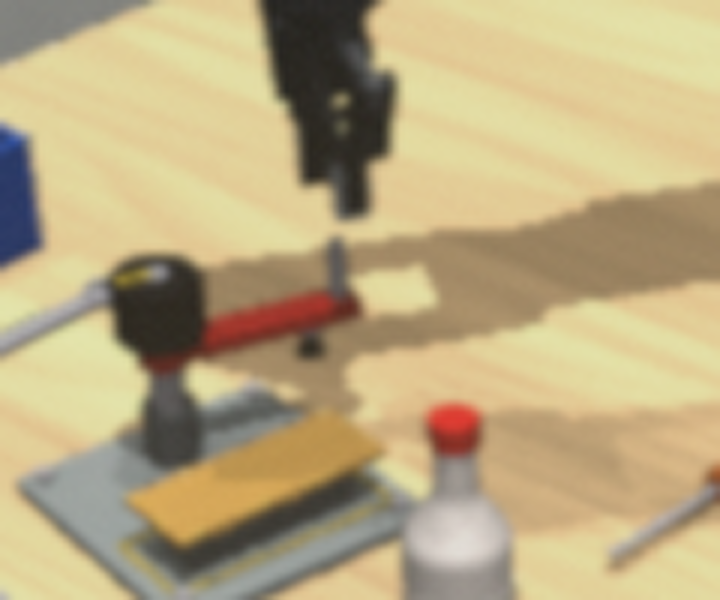

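Request:
step_arm --pt "0 0 -20" --pt "0 0 -40" --pt "0 0 -52" --pt "0 0 -52" --pt "0 0 -52" --pt "0 0 -52" --spin '[0,0,0,0,0,0]' --fingers '[50,50,50,35,24,24]'

```text
time_s: 19.15
eef_pos: [0.444, -0.2317, 0.1104]
eef_rot: [0.393, 0.588, 0.392, -0.588]
wrist_force: [0.2, 0.9, 0.9]
opening: 0.24
```

Run:
```python
from st import *
s=eyes.camera("scene"); crop(s,190,130,310,230,6,"pics/s13.png"); o=st(); p=o["eef_pos"]
ax=np.array([.5445,-.275])
phi0=np.arctan2(p[1]-ax[1],p[0]-ax[0]); print(phi0,np.hypot(*(p[:2]-ax)))
end=np.pi/2-.207
st_=np.linspace(0,1.45,21)
for k in range(1,21): 
    ph=phi0-st_[k]; w=ax+.11*np.array([np.cos(ph),np.sin(ph)]); print(k,round(ph-end,2),(1e3*(w-p[:2])).round(0))
```

```text
t 19.2 pos [ 0.4439 -0.2317  0.1104] yaw -1.9651 F [ 0.  -0.4  0.4] Tq [-0.    0.07 -0.02] op 0.237 q6 1.247
2.7349874743217546 0.10948430840798094
1 1.3 [3. 7.]
2 1.23 [ 7. 14.]
3 1.15 [11. 21.]
4 1.08 [16. 27.]
5 1.01 [22. 33.]
6 0.94 [27. 39.]
7 0.86 [33. 44.]
8 0.79 [40. 48.]
9 0.72 [47. 53.]
10 0.65 [54. 56.]
11 0.57 [61. 59.]
12 0.5 [69. 62.]
13 0.43 [76. 64.]
14 0.36 [84. 65.]
15 0.28 [92. 66.]
16 0.21 [100.  67.]
17 0.14 [108.  66.]
18 0.07 [116.  66.]
19 -0.01 [124.  64.]
20 -0.08 [132.  62.]
```

View pics/s13.png

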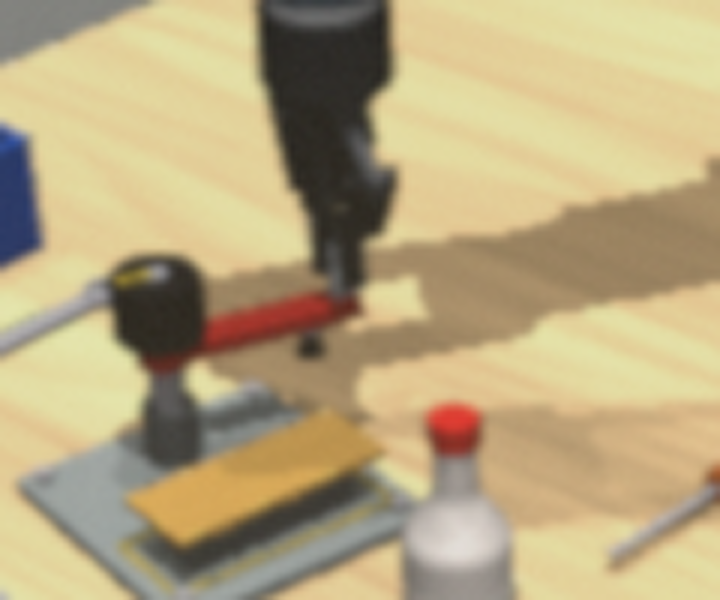

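The pin is caged between the pads. I swing it along the arc.

Request:
step_arm --pt "3 7 0" --pt "7 14 0" --pt "11 21 0" --pt "16 27 0" --pt "22 33 0" --pt "27 39 0" --pt "33 44 0" --pt "40 48 0" --pt "47 53 0" --pt "54 56 0" --spin '[-0.05,-0.1,-0.15,-0.2,-0.25,-0.3,-0.35,-0.4,-0.45,-0.5]' --fingers '[24,24,24,24,24,24,24,24,24,24]'

```text
time_s: 20.2
eef_pos: [0.4978, -0.175, 0.11]
eef_rot: [0.234, 0.667, 0.234, -0.667]
wrist_force: [-0.4, 0.6, 0.4]
opening: 0.235
```

Request:
step_arm --pt "7 3 0" --pt "15 6 0" --pt "22 8 0" --pt "30 9 0" --pt "38 10 0" --pt "46 11 0" --pt "54 10 0" --pt "62 10 0" --spin '[-0.05,-0.1,-0.15,-0.2,-0.25,-0.3,-0.35,-0.4]' --fingers '[24,24,24,24,24,24,24,24]'

```text
time_s: 21.0
eef_pos: [0.5598, -0.1654, 0.1099]
eef_rot: [0.097, 0.701, 0.097, -0.7]
wrist_force: [-1.0, -0.3, -1.2]
opening: 0.238
```

Request:
step_arm --pt "4 -1 0" --pt "8 -2 0" --spin '[-0.05,-0.1]' --fingers '[24,24]'

```text
time_s: 21.2
eef_pos: [0.5678, -0.1672, 0.1099]
eef_rot: [0.062, 0.705, 0.062, -0.704]
wrist_force: [-1.4, 0.0, 0.3]
opening: 0.244
```

Run:
```python
from st import *
s=eyes.camera("scene"); crop(s,190,130,310,230,6,"pics/s14.png"); o=st()
```

```text
t 21.25 pos [ 0.5683 -0.1674  0.1101] yaw -2.9694 F [-0.2 -0.   0. ] Tq [ 0.02  0.04 -0.05] op 0.243 q6 2.483
```

View pics/s14.png

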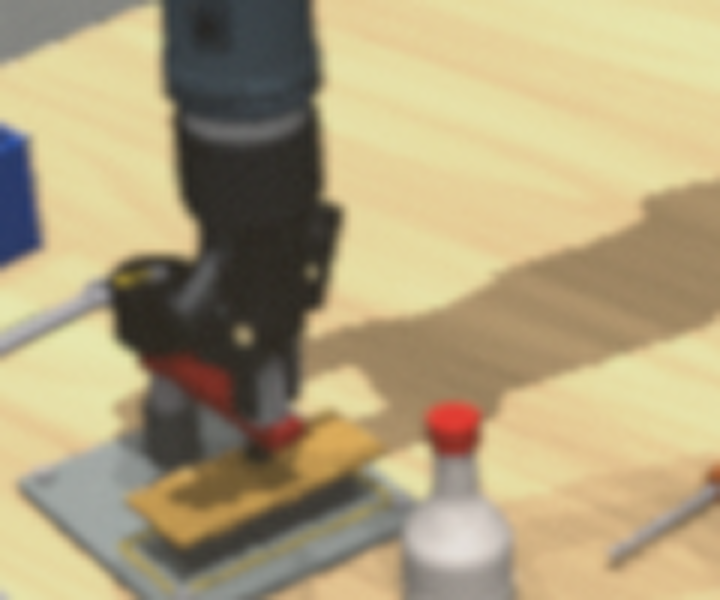

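Request:
step_arm --pt "2 -0.5 0" --pt "4 -1 0" --spin '[0,0]' --fingers '[24,24]'

```text
time_s: 21.45
eef_pos: [0.5714, -0.1681, 0.1096]
eef_rot: [0.063, 0.704, 0.063, -0.704]
wrist_force: [-0.8, -0.3, 0.2]
opening: 0.238
```

Request:
step_arm --pt "2 -0.5 0" --pt "3 -0.7 0" --spin '[0,0]' --fingers '[24,24]'

```text
time_s: 21.65
eef_pos: [0.5739, -0.1686, 0.1091]
eef_rot: [-0.062, -0.704, -0.063, 0.705]
wrist_force: [-3.2, 0.6, -0.3]
opening: 0.238
```

Request:
step_arm --pt "1 -0.2 0" --pt "1.5 -0.3 0" --pt "1.5 -0.3 0" --spin '[0,0,0]' --fingers '[24,24,24]'

```text
time_s: 21.95
eef_pos: [0.5751, -0.1688, 0.1088]
eef_rot: [-0.062, -0.704, -0.063, 0.705]
wrist_force: [-5.0, 1.6, 0.9]
opening: 0.242
```

Request:
step_arm --pt "1 -0.2 0" --pt "1.5 -0.3 0" --pt "1.5 -0.3 0" --spin '[0,0,0]' --fingers '[24,24,24]'

```text
time_s: 22.25
eef_pos: [0.5761, -0.1689, 0.1086]
eef_rot: [-0.062, -0.703, -0.063, 0.705]
wrist_force: [-7.1, 1.6, 1.8]
opening: 0.239
```

Request:
step_arm --pt "-4 1 0" --pt "-4 1 0" --pt "-4 1 20" --pt "-4 1 60" --pt "-4 1 110" --pt "-50 0 120" --pt "-100 0 120" --pt "-150 0 120" --pt "-190 0 120" --spin '[0,0,0,0,0,0,0,0,0]' --fingers '[30,35,40,50,50,50,50,50,50]'

```text
time_s: 23.15
eef_pos: [0.3858, -0.1693, 0.2294]
eef_rot: [0.063, 0.705, 0.062, -0.704]
wrist_force: [-0.2, -0.7, 1.3]
opening: 0.502
```

Run:
```python
from st import *
s=eyes.camera("scene"); crop(s,180,160,280,240,7.5,"pics/s15.png"); t=eyes.camera("top");crop(t,316,172,406,262,6.6,"pics/t15.png"); cv2.imwrite("pics/t15raw.png",t[:,:,::-1]); st()
```

```text
t 23.25 pos [ 0.3842 -0.1689  0.229 ] yaw -2.9668 F [ 1.1  0.1 -0.2] Tq [ 0.   -0.02 -0.01] op 0.505 q6 2.269
```

View pics/s15.png

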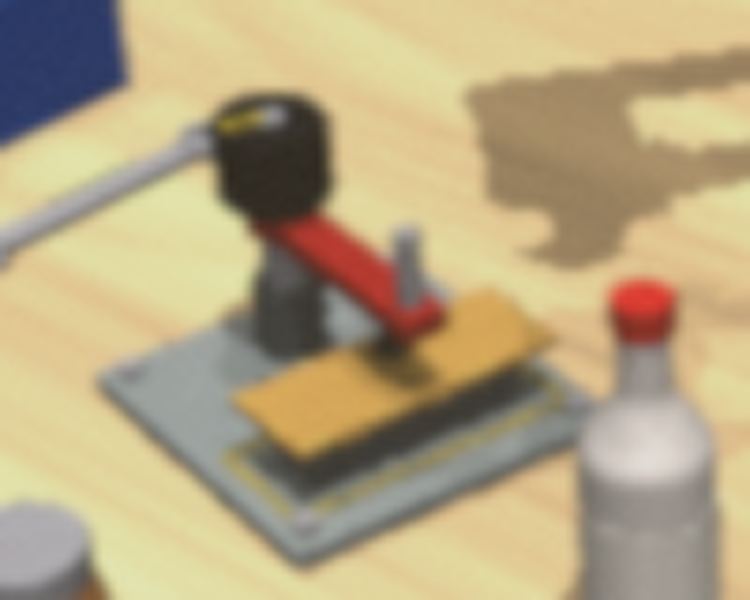

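View pics/t15.png

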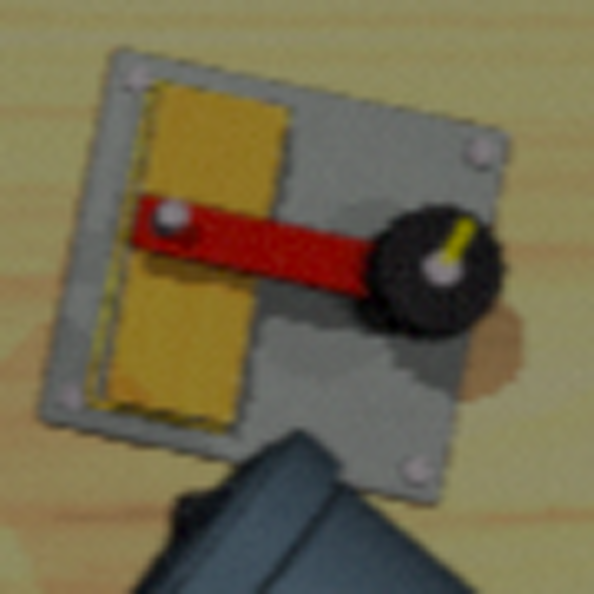

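Run:
```python
from h import *
T3=lambda x,y:("top",316+(x+.5)/6.6-.5,172+(y+.5)/6.6-.5); S4=lambda x,y:("scene",180+(x+.5)/7.5-.5,160+(y+.5)/7.5-.5)
k=px2w(*T3(441,270),.134); k2=px2w(*S4(275,116),.134)
for p,kk in ((px2w(*T3(172,215),.126),k),(px2w(*S4(406,232),.126),k2)):
    d=(p-kk)[:2]; print(p,np.hypot(*d),np.arctan2(d[1],d[0])-(np.pi/2-.2065))
```

```text
[ 0.56675326 -0.16750373  0.126     ] 0.10999329014118488 -0.006978567517580192
[ 0.56802469 -0.16882255  0.126     ] 0.10907633616125195 -0.027576098812424732
```

Request:
step_arm --pt "16 -11 0" --pt "32 -21 0" --pt "48 -32 0" --pt "64 -42 0" --pt "80 -53 0" --pt "96 -64 0" --pt "112 -74 0" --pt "128 -85 0" --pt "144 -96 0" --pt "160 -106 -10" --spin '[0.14,0.28,0.42,0.56,0.7,0.84,0.98,1.12,1.26,1.4]' --fingers '[90,90,90,90,90,90,90,90,90,90]'

```text
time_s: 24.25
eef_pos: [0.5501, -0.2769, 0.2209]
eef_rot: [0.505, 0.497, 0.501, -0.497]
wrist_force: [-0.9, 0.4, -0.1]
opening: 0.901
```

Request:
step_arm --pt "0 0 0" --pt "0 0 0" --pt "0 0 0" --pt "0 0 0" --pt "0 0 0" --pt "0 0 0" --pt "0 0 0" --pt "0 0 0" --pt "0 0 0" --pt "0 0 0" --spin '[0.14,0.28,0.42,0.56,0.7,0.84,0.98,1.12,1.26,1.4]' --fingers '[90,90,90,90,90,90,90,90,90,90]'

```text
time_s: 25.25
eef_pos: [0.5486, -0.2758, 0.2194]
eef_rot: [0.706, 0.056, 0.704, -0.057]
wrist_force: [-0.2, 0.8, -0.2]
opening: 0.9
```

Request:
step_arm --pt "0 0 0" --pt "0 0 0" --pt "0 0 0" --pt "0 0 0" --pt "0 0 0" --pt "0 0 0" --pt "0 0 0" --pt "0 0 0" --pt "0 0 0" --pt "0 0 0" --spin '[0.14,0.28,0.42,0.56,0.7,0.84,0.98,1.12,1.26,1.4]' --fingers '[90,90,90,90,90,90,90,90,90,90]'

```text
time_s: 26.25
eef_pos: [0.5486, -0.2758, 0.2194]
eef_rot: [0.576, -0.412, 0.575, 0.41]
wrist_force: [-0.8, 0.7, -0.3]
opening: 0.901
```

Request:
step_arm --pt "0 0 0" --pt "0 0 0" --pt "0 0 0" --pt "0 0 0" --pt "0 0 0" --pt "0 0 0" --pt "0 0 0" --pt "0 0 0" --pt "0 0 -10" --pt "0 0 -20" --spin '[0.14,0.28,0.42,0.56,0.7,0.84,0.98,1.1,1.1,1.1]' --fingers '[90,90,90,90,90,90,90,90,90,90]'

```text
time_s: 27.25
eef_pos: [0.5481, -0.2756, 0.1986]
eef_rot: [-0.278, 0.65, -0.279, -0.649]
wrist_force: [-0.1, 0.2, -0.5]
opening: 0.898
```

Run:
```python
from st import *
s=eyes.camera("scene"); crop(s,160,120,280,220,6,"pics/s16.png"); st()
```

```text
t 27.3 pos [ 0.5468 -0.2748  0.1961] yaw 2.3321 F [-0.3  1.1 -1.9] Tq [-0.01  0.05  0.03] op 0.896 q6 -2.992
```

View pics/s16.png

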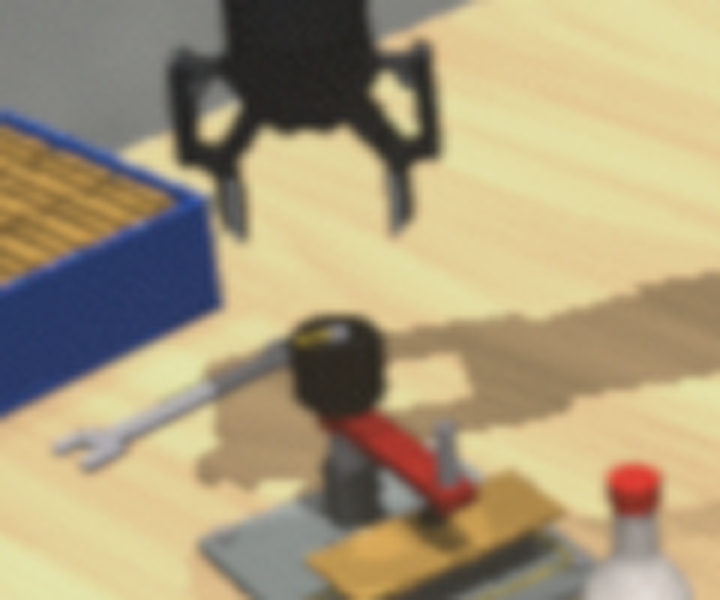

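Run:
```python
from st import *
o=st(); print(o["q"].round(3)); q=o["eef_rot"]; print(R.from_quat([q[1],q[2],q[3],q[0]]).as_matrix().round(3))
```

```text
t 27.3 pos [ 0.5468 -0.2748  0.1961] yaw 2.3321 F [-0.3  1.1 -1.9] Tq [-0.01  0.05  0.03] op 0.896 q6 -2.992
[-0.659  0.306  1.551  0.     1.287 -2.992]
[[-0.002 -0.724 -0.69 ]
 [ 0.002 -0.69   0.724]
 [-1.     0.     0.003]]
```

Request:
step_arm --pt "-1.5 0 -30" --pt "-1.5 0 -55" --pt "-1.5 0 -75" --pt "-1.5 0 -84" --pt "-1.5 0 -85" --pt "-1.5 0 -85" --spin '[0,0,0,0,0,0]' --fingers '[90,90,90,90,90,90]'

```text
time_s: 27.9
eef_pos: [0.5461, -0.2756, 0.1146]
eef_rot: [-0.278, 0.651, -0.278, -0.65]
wrist_force: [-0.1, -0.5, 0.2]
opening: 0.902
```

Request:
step_arm --pt "0 0 0" --pt "0 0 0" --pt "0 0 0" --pt "0 0 0" --pt "0 0 0" --spin '[0,0,0,0,0]' --fingers '[65,45,40,40,40]'

```text
time_s: 28.4
eef_pos: [0.546, -0.2753, 0.116]
eef_rot: [-0.277, 0.651, -0.278, -0.65]
wrist_force: [-3.3, 3.3, 6.1]
opening: 0.584
```

Request:
step_arm --pt "0 0 -0.2" --pt "0 0 -0.4" --pt "0 0 -0.7" --pt "0 0 -0.9" --pt "0 0 -1.1" --pt "0 0 -1.3" --spin '[-0.14,-0.28,-0.42,-0.56,-0.7,-0.84]' --fingers '[40,40,40,40,40,40]'

```text
time_s: 29.0
eef_pos: [0.5461, -0.2761, 0.1147]
eef_rot: [0.52, -0.48, 0.52, 0.479]
wrist_force: [-3.3, -0.1, 5.1]
opening: 0.588
```

Run:
```python
from st import *
s=eyes.camera("scene"); crop(s,160,120,280,220,6,"pics/s17.png"); st()
```

```text
t 29.05 pos [ 0.5461 -0.2761  0.1146] yaw 1.4819 F [-3.2  0.7  4.5] Tq [-0.08  0.51 -0.09] op 0.594 q6 -2.143
```

View pics/s17.png

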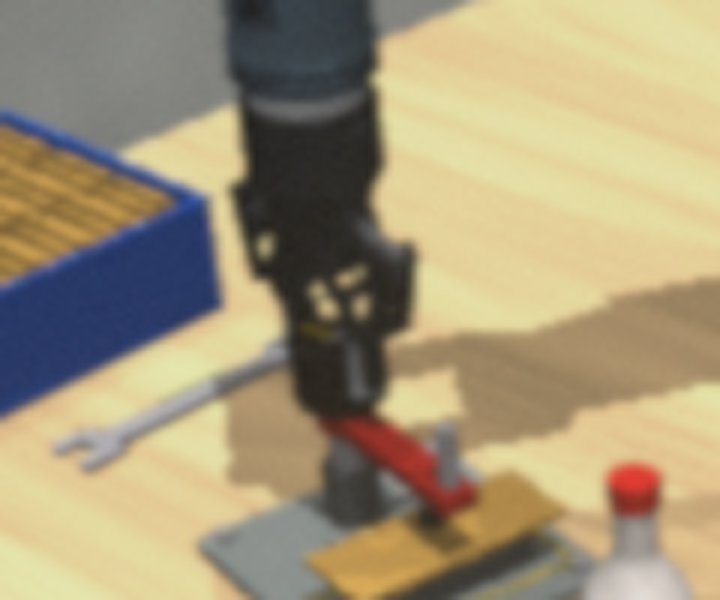

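Request:
step_arm --pt "0 0 -0.2" --pt "0 0 -0.4" --pt "0 0 -0.7" --pt "0 0 -0.9" --pt "0 0 -1.1" --pt "0 0 -1.3" --pt "0 0 -1.6" --pt "0 0 -1.8" --pt "0 0 -2" --pt "0 0 -2.2" --spin '[-0.14,-0.28,-0.42,-0.56,-0.7,-0.84,-0.98,-1.12,-1.26,-1.4]' --fingers '[40,40,40,40,40,40,40,40,40,40]'

```text
time_s: 30.05
eef_pos: [0.5451, -0.2765, 0.1125]
eef_rot: [0.706, -0.032, 0.707, 0.031]
wrist_force: [-6.6, -1.6, 6.6]
opening: 0.592
```

Request:
step_arm --pt "0 0 -0.2" --pt "0 0 -0.4" --pt "0 0 -0.7" --pt "0 0 -0.9" --pt "0 0 -1.1" --pt "0 0 -1.3" --pt "0 0 -1.6" --pt "0 0 -1.8" --pt "0 0 -2" --pt "0 0 -2.2" --spin '[-0.14,-0.28,-0.42,-0.56,-0.7,-0.84,-0.98,-1.12,-1.26,-1.4]' --fingers '[40,40,40,40,40,40,40,40,40,40]'

```text
time_s: 31.05
eef_pos: [0.5446, -0.2757, 0.1101]
eef_rot: [0.56, 0.43, 0.561, -0.432]
wrist_force: [-9.4, 1.9, 10.2]
opening: 0.59
```

Run:
```python
from st import *
st()
```

```text
t 31.05 pos [ 0.5446 -0.2757  0.1101] yaw -1.3105 F [-9.4  1.9 10.2] Tq [0.46 1.67 0.15] op 0.59 q6 0.65
```

Request:
step_arm --pt "-1 0 0.5" --pt "-1.5 0 0.2" --pt "-1.5 0 0" --pt "-1.5 0 -0.3" --pt "-1.5 0 -0.5" --pt "-1.5 0 -0.8" --spin '[-0.14,-0.28,-0.42,-0.56,-0.7,-0.84]' --fingers '[40,40,40,40,40,40]'

```text
time_s: 31.65
eef_pos: [0.5446, -0.2752, 0.1089]
eef_rot: [0.336, 0.622, 0.336, -0.622]
wrist_force: [-1.9, 1.9, 4.1]
opening: 0.596
```

Request:
step_arm --pt "0 0 -0.2" --pt "0 0 -0.4" --pt "0 0 -0.7" --pt "0 0 -0.9" --pt "0 0 -1.1" --pt "0 0 -1.3" --pt "0 0 -1.6" --pt "0 0 -1.8" --pt "0 0 -2" --spin '[-0.14,-0.28,-0.42,-0.56,-0.7,-0.84,-0.98,-1.12,-1.26]' --fingers '[40,40,40,40,40,40,40,40,40]'

```text
time_s: 32.55
eef_pos: [0.5454, -0.2753, 0.107]
eef_rot: [-0.095, 0.702, -0.095, -0.7]
wrist_force: [2.4, 1.1, 1.0]
opening: 0.592
```

Run:
```python
from st import *
st()
s=eyes.camera("scene"); crop(s,160,120,280,220,6,"pics/s18.png")
```

```text
t 32.55 pos [ 0.5454 -0.2753  0.107 ] yaw 2.8726 F [2.4 1.1 1. ] Tq [ 0.36 -0.46  0.13] op 0.592 q6 2.748
```

View pics/s18.png

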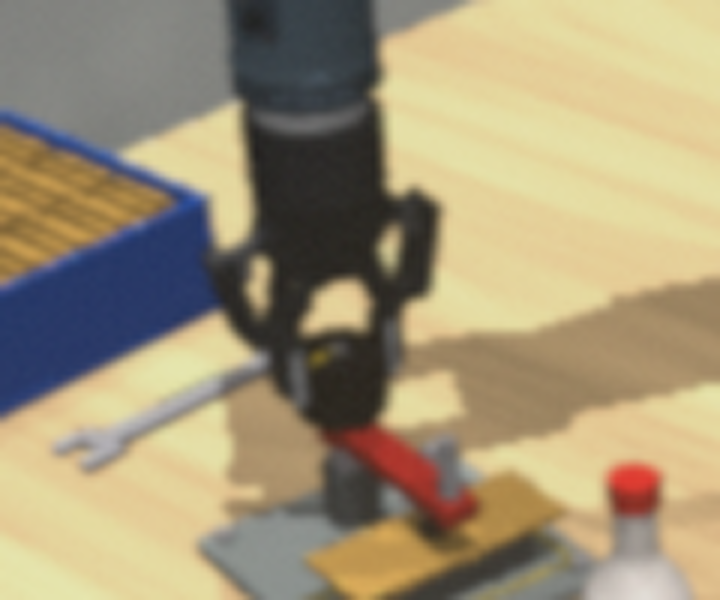

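Request:
step_arm --pt "0 0 0" --pt "0 0 0" --pt "0 0 0" --pt "0 0 0" --pt "0 0 0" --pt "0 0 0" --pt "0 0 0" --pt "0 0 0" --pt "0 0 0" --pt "0 0 0" --spin '[0,0,0,0.14,0.28,0.42,0.56,0.7,0.84,0.98]' --fingers '[80,85,85,85,85,85,85,85,85,85]'

```text
time_s: 33.6
eef_pos: [0.5442, -0.2756, 0.1057]
eef_rot: [-0.25, -0.661, -0.25, 0.661]
wrist_force: [0.1, -0.3, 0.5]
opening: 0.845
```

Request:
step_arm --pt "0 0 0" --pt "0 0 0" --pt "0 0 0" --pt "0 0 0" --pt "0 0 0" --pt "0 0 0" --pt "0 0 0" --pt "0 0 0" --pt "0 0 0" --pt "0 0 0" --spin '[0.14,0.28,0.42,0.56,0.7,0.84,0.98,0.98,0.98,0.98]' --fingers '[85,85,85,85,85,85,85,85,85,85]'

```text
time_s: 34.6
eef_pos: [0.5442, -0.2755, 0.1057]
eef_rot: [0.53, 0.468, 0.53, -0.468]
wrist_force: [-0.5, -0.3, 0.0]
opening: 0.847
```

Run:
```python
from st import *
st()
s=eyes.camera("scene"); crop(s,160,120,280,220,6,"pics/s19.png")
```

```text
t 34.6 pos [ 0.5442 -0.2755  0.1057] yaw -1.4474 F [-0.5 -0.3  0. ] Tq [ 0.04  0.02 -0.03] op 0.847 q6 0.785
```

View pics/s19.png

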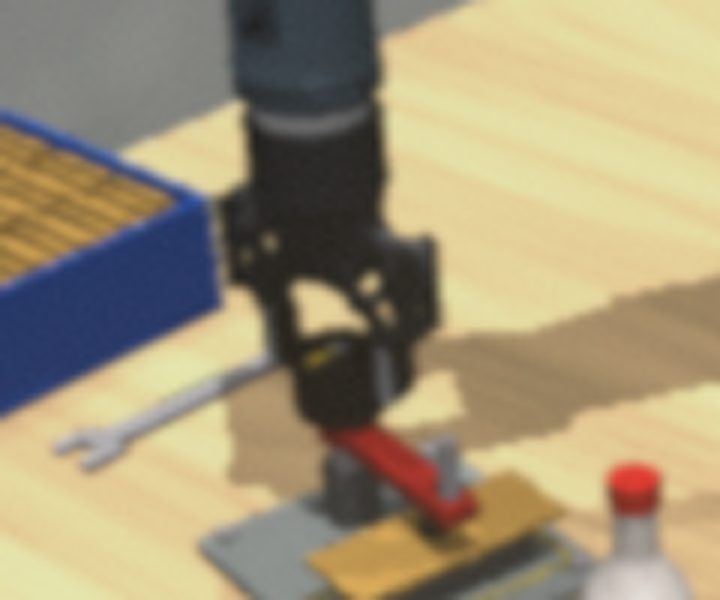

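Request:
step_arm --pt "0 0 0" --pt "0 0 0" --pt "0 0 0" --pt "0 0 0" --pt "0 0 0" --pt "0 0 -0.2" --pt "0 0 -0.4" --spin '[0,0,0,0,0,-0.14,-0.28]' --fingers '[65,45,40,40,40,40,40]'

```text
time_s: 35.35
eef_pos: [0.5444, -0.2757, 0.1057]
eef_rot: [-0.459, -0.538, -0.458, 0.538]
wrist_force: [-1.4, -2.2, 5.4]
opening: 0.59
```

```bash
python3 -c "
from st import *
st()"
```

```text
t 35.35 pos [ 0.5444 -0.2757  0.1057] yaw -1.7304 F [-1.4 -2.2  5.4] Tq [-0.04  0.25  0.12] op 0.59 q6 1.068
```

Request:
step_arm --pt "0 0 -0.1" --pt "0 0 -0.2" --pt "0 0 -0.3" --spin '[-0.08,-0.16,-0.24]' --fingers '[40,40,40]'

```text
time_s: 35.65
eef_pos: [0.5445, -0.2756, 0.1054]
eef_rot: [0.392, 0.589, 0.391, -0.589]
wrist_force: [-0.6, -1.7, 3.9]
opening: 0.591
```

```bash
python3 -c "
from st import *
st()"
```

```text
t 35.65 pos [ 0.5445 -0.2756  0.1054] yaw -1.9681 F [-0.6 -1.7  3.9] Tq [-0.05  0.18  0.12] op 0.591 q6 1.305
```

Request:
step_arm --pt "0 0 -0.1" --pt "0 0 -0.2" --pt "0 0 -0.3" --spin '[-0.08,-0.16,-0.24]' --fingers '[40,40,40]'

```text
time_s: 35.95
eef_pos: [0.5446, -0.2755, 0.105]
eef_rot: [0.318, 0.632, 0.318, -0.631]
wrist_force: [-0.7, -1.0, 3.7]
opening: 0.591
```

```bash
python3 -c "
from st import *
st()"
```

```text
t 35.95 pos [ 0.5446 -0.2755  0.105 ] yaw -2.2081 F [-0.7 -1.   3.7] Tq [0.01 0.08 0.08] op 0.591 q6 1.545
```

Request:
step_arm --pt "0 0 -0.1" --pt "0 0 -0.2" --pt "0 0 -0.3" --spin '[-0.08,-0.16,-0.24]' --fingers '[40,40,40]'

```text
time_s: 36.25
eef_pos: [0.5447, -0.2755, 0.1047]
eef_rot: [0.241, 0.665, 0.24, -0.665]
wrist_force: [0.9, -0.6, 3.8]
opening: 0.592
```

```bash
python3 -c "
from st import *
st()"
```

```text
t 36.25 pos [ 0.5447 -0.2755  0.1047] yaw -2.4472 F [ 0.9 -0.6  3.8] Tq [ 0.04 -0.09  1.24] op 0.592 q6 1.785
```

Request:
step_arm --pt "0 0 0" --pt "0 0 0" --spin '[-0.05,-0.05]' --fingers '[40,40]'

```text
time_s: 36.45
eef_pos: [0.5447, -0.2754, 0.1046]
eef_rot: [-0.226, -0.67, -0.225, 0.67]
wrist_force: [0.3, -1.7, 3.0]
opening: 0.59
```

```bash
python3 -c "
from st import *
st()"
```

```text
t 36.45 pos [ 0.5447 -0.2754  0.1046] yaw -2.4915 F [ 0.3 -1.7  3. ] Tq [ 0.01 -0.1   1.97] op 0.59 q6 1.83
```

The torque rises steeply (0.1 → 1.97 N·m), so the knob is at its stop. Releasing by opening only, then straight up and away.

Request:
step_arm --pt "0 0 0" --pt "0 0 0" --pt "0 0 0" --pt "0 0 0" --pt "0 0 15" --pt "0 0 50" --pt "0 0 90" --pt "0 0 130" --pt "-45 0 140" --pt "-90 0 140" --spin '[0.04,0.04,0.04,0.04,0.04,0.04,0.04,0.04,0.04,0.04]' --fingers '[40,85,85,85,85,85,85,85,85,85]'

```text
time_s: 37.45
eef_pos: [0.455, -0.2764, 0.2485]
eef_rot: [0.241, 0.667, 0.236, -0.665]
wrist_force: [-0.7, -0.7, 0.1]
opening: 0.852
```

Request:
step_arm --pt "-45 0 0" --pt "-90 0 0" --pt "-110 0 0" --pt "-110 0 0" --spin '[0,0,0,0]' --fingers '[85,85,85,85]'

```text
time_s: 37.85
eef_pos: [0.3426, -0.2755, 0.2455]
eef_rot: [0.238, 0.666, 0.236, -0.666]
wrist_force: [-0.2, -0.1, 1.5]
opening: 0.851
```

Run:
```python
from st import *
s=eyes.camera("scene"); crop(s,180,160,280,240,7.5,"pics/s20.png"); cv2.imwrite("pics/s20raw.png",s[:,:,::-1]); t=eyes.camera("top");crop(t,316,172,406,262,6.6,"pics/t20.png"); cv2.imwrite("pics/t20raw.png",t[:,:,::-1]); st()
```

```text
t 37.95 pos [ 0.3447 -0.2759  0.2456] yaw -2.4564 F [ 0.4  1.  -0.2] Tq [-0.   -0.02  0.03] op 0.847 q6 1.511
```

View pics/s20.png

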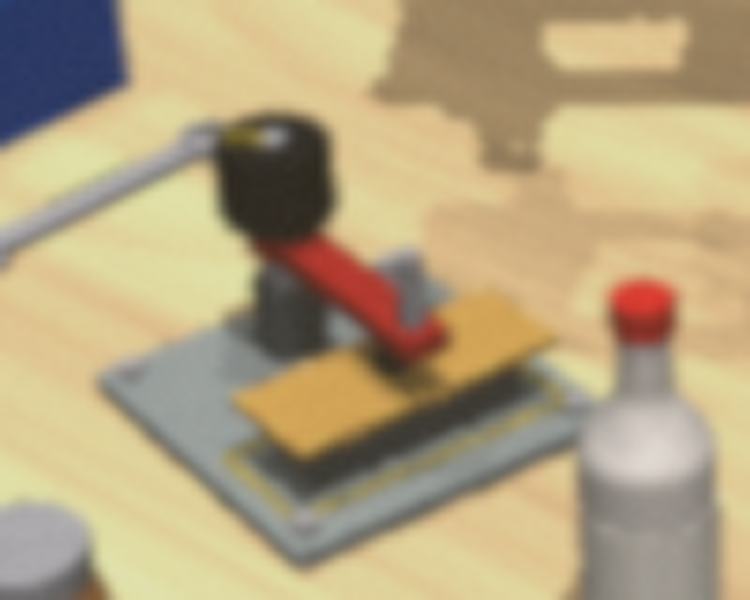

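View pics/t20.png

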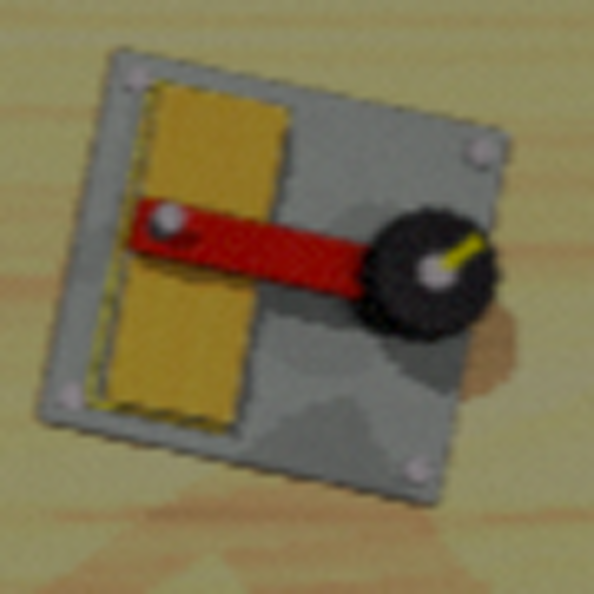

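View pics/t20raw.png

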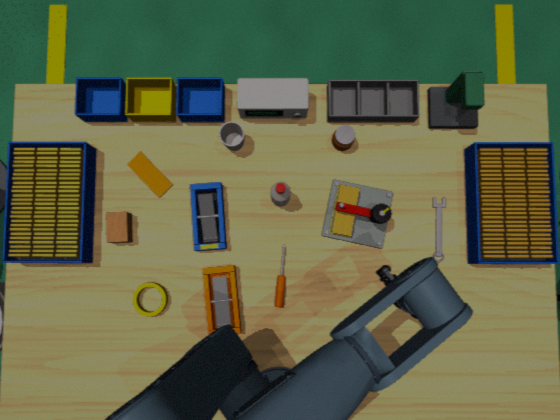

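Run:
```python
from ov import *
N={"top":ld("pics/t20raw.png"),"scene":ld("pics/s20raw.png")}
for n in N: print(n,refine(N,[.562,-.1875,-.19],rect(n,70,28,46)))
from bench import hand_in
print(hand_in())
```

```text
top (array([ 0.56038602, -0.18781998, -0.18832537]), 98, np.float64(0.285192943899701))
scene (array([ 0.5630095 , -0.18542599, -0.21059086]), 100, np.float64(0.24794758309756282))
the job is handed in; nothing more can be done
None
```

I tipped the blank, laid it on the anvil, swung the strap to its stop and screwed the knob down to its stop. The gripper was then opened and moved clear, and the job was handed in at about 38 s; no verdict was reported.

- **Blank:** I pressed the yellow end with at most about 8 N and lifted the blank out by the raised end. After laying it, I regripped once to centre it better. At the end it is about 2–3 mm from the anvil's centre along its length, within about 3 mm across, and less than about 1.3° off in angle. The two cameras disagree by 2–3 mm and about 0.02 rad, so it could not be measured more finely than that.
- **Strap:** it was pushed until the force rose. Afterwards the cameras put it at −0.01 rad (top) and −0.03 rad (scene) against the stop at 0.
- **Knob:** it took two grips. The turning torque jumped from about 0.1 to 2 N·m at the stop. The knob's marker shows about 6.7 rad turned, ending at about 7.0. The pictures show the knob and strap sunk and the foot down on the blank. The clamping force itself could not be measured.
- **Everything else:** the last overhead picture shows the other things, including the orange look-alikes, where they started; I compared this by eye only.

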